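# Gauge the lens mounts and pack the good ones

### The job

Take the pin gauge from its stand and try it, without forcing it, in the hole of every block on the mat, one after the other from the robot's left to its right, then put the gauge back upright in its stand. Stand the blocks that let the gauge in right up to its flange upright in the white storage case and the blocks that stop it upright in the grey reject tray. When all the good blocks are in, pull the case's cover fully shut and then screw its cap clockwise until tight; leave the slide box and the magnifying glass alone.

Things in the scene. Friction and masses are not known exactly. Their poses are not given: they have to be found in the camera images.
- blk_a (a point): Centre of a loose aluminium block 44 x 44 mm, 55 mm high, 0.2 kg, upright on the mat at place 1 of 4 from the robot's left (places 68 mm apart); None if absent. x, y across flats, z up along the hole. Hole: mouth 26 mm wide, 15 mm deep; below it right through, 22 mm wide (gauge enters to its flange, 50 mm) or 12 mm (gauge stops at the step, 15 mm in). Only trying tells which.
- blk_b (a point): Centre of a loose aluminium block 44 x 44 mm, 55 mm high, 0.2 kg, upright on the mat at place 1 of 4 from the robot's left (places 68 mm apart); None if absent. x, y across flats, z up along the hole. Hole: mouth 26 mm wide, 15 mm deep; below it right through, 22 mm wide (gauge enters to its flange, 50 mm) or 12 mm (gauge stops at the step, 15 mm in). Only trying tells which.
- blk_c (a point): Centre of a loose aluminium block 44 x 44 mm, 55 mm high, 0.2 kg, upright on the mat at place 2 of 4 from the robot's left (places 68 mm apart); None if absent. x, y across flats, z up along the hole. Hole: mouth 26 mm wide, 15 mm deep; below it right through, 22 mm wide (gauge enters to its flange, 50 mm) or 12 mm (gauge stops at the step, 15 mm in). Only trying tells which.
- blk_d (a point): Centre of a loose aluminium block 44 x 44 mm, 55 mm high, 0.2 kg, upright on the mat at place 2 of 4 from the robot's left (places 68 mm apart); None if absent. x, y across flats, z up along the hole. Hole: mouth 26 mm wide, 15 mm deep; below it right through, 22 mm wide (gauge enters to its flange, 50 mm) or 12 mm (gauge stops at the step, 15 mm in). Only trying tells which.
- blk_e (a point): Centre of a loose aluminium block 44 x 44 mm, 55 mm high, 0.2 kg, upright on the mat at place 3 of 4 from the robot's left (places 68 mm apart, this one may be empty); None if absent. x, y across flats, z up along the hole. Hole: mouth 26 mm wide, 15 mm deep; below it right through, 22 mm wide (gauge enters to its flange, 50 mm) or 12 mm (gauge stops at the step, 15 mm in). Only trying tells which.
- blk_f (a point): Centre of a loose aluminium block 44 x 44 mm, 55 mm high, 0.2 kg, upright on the mat at place 3 of 4 from the robot's left (places 68 mm apart, this one may be empty); None if absent. x, y across flats, z up along the hole. Hole: mouth 26 mm wide, 15 mm deep; below it right through, 22 mm wide (gauge enters to its flange, 50 mm) or 12 mm (gauge stops at the step, 15 mm in). Only trying tells which.
- blk_g (a point): Centre of a loose aluminium block 44 x 44 mm, 55 mm high, 0.2 kg, upright on the mat at place 4 of 4 from the robot's left (places 68 mm apart, this one may be empty); None if absent. x, y across flats, z up along the hole. Hole: mouth 26 mm wide, 15 mm deep; below it right through, 22 mm wide (gauge enters to its flange, 50 mm) or 12 mm (gauge stops at the step, 15 mm in). Only trying tells which.
- blk_h (a point): Centre of a loose aluminium block 44 x 44 mm, 55 mm high, 0.2 kg, upright on the mat at place 4 of 4 from the robot's left (places 68 mm apart, this one may be empty); None if absent. x, y across flats, z up along the hole. Hole: mouth 26 mm wide, 15 mm deep; below it right through, 22 mm wide (gauge enters to its flange, 50 mm) or 12 mm (gauge stops at the step, 15 mm in). Only trying tells which.
- gauge_grip (a point): Centre of the pin gauge's black grip, 24 x 24 mm square and 67 mm long (33.5 mm above and below this point), x, y across its flats, z up along the gauge. Below: steel flange 40 mm across, 8 mm thick, then the pin, 18 mm in diameter, 50 mm long, nose tapered to 13 mm. 0.16 kg, loose, starts upright in its stand, flange on the stand's top.
- gauge_tip (a point): Lower end of the gauge's pin, on its axis, 91.5 mm below the grip's centre.
- stand_top (a point): Centre of the mouth of the gauge stand's hole, in its top face: fixed wooden block 70 x 70 mm, 60 mm high, hole 28 mm wide right through.
- mat: Thin black rubber mat, fixed, 120 mm (x) by 310 mm (y), 3 mm thick, the blocks stand on it in a row along y. Origin at the centre of its underside.
- case_in (a point): Inner floor centre of the white storage case (fixed), 5 mm above the table. Inside 130 mm (x) by 210 mm (y): four blocks fit side by side along y, fingers closing along x. Walls 5 mm thick, tops 75 mm above the table. Rails along its y sides run to 235 mm from here in +x, 77 mm high. Case and tray may swap sides of the mat.
- cover (a joint): The case's clear sliding cover (142 x 220 mm, 6 mm thick, underside 78 mm above the table), m along the case's +x (away from the robot): 0 fully shut over the case, 0.16 fully open. Starts open at 0.145 to 0.16, slides with about 5 N of friction, stays where left. It is pulled by its cap.
- cap (a joint): The captive screw cap in the middle of the cover, rad, grows clockwise seen from above: starts 0 to 0.5 (loose), tight at its stop 4.0. Friction about 0.08 N m, stays where left.
- cap_grip (a point): Centre of the cap's upright grip bar, 58 mm long (along this point's x), 18 mm wide (y), 28 mm high, top 14 mm above this point, on a round black disc 60 mm across; this point is 116 mm above the table and moves with cover and cap. Bar is parallel to the case's x when the cap reads 0.
- tray_in (a point): Centre of the inner floor of the grey reject tray (fixed, open), 5 mm above the table. Inside 100 mm (x) by 210 mm (y), rim 22 mm above the table; room for four blocks side by side along y.
- slide_box_c (a point): Centre of a green plastic slide box, 90 x 60 x 45 mm, loose, beyond the mat; to be left alone.
- magnifier_c (a point): Centre of the lens of a magnifying glass lying beyond the mat, lens 90 mm across, handle 100 mm, loose; to be left alone.
There are look-alikes about, which are no part of the job. Of the things that look like the part that bears tray_in, the largest one is meant.

How it is judged (in metres and radians):
On the way, in this order (a step that is already met when the one before it is completed fails the run):
1. The gauge has been tried in the block at place 1 from the left, if there is one: in up to the flange (at least 40 mm) where it fits, on the step (at least 10 mm in) where it does not (((horizontal distance between gauge_tip and blk_a below 0.007 m and z of gauge_tip in the frame of blk_a between -0.04 and -0.0125 m) or (horizontal distance between gauge_tip and blk_b below 0.007 m and z of gauge_tip in the frame of blk_b between -0.04 and 0.0175 m))), for 0.2 s.
2. The gauge has been tried in the block at place 2 from the left, if there is one: in up to the flange (at least 40 mm) where it fits, on the step (at least 10 mm in) where it does not (((horizontal distance between gauge_tip and blk_c below 0.007 m and z of gauge_tip in the frame of blk_c between -0.04 and 0.0175 m) or (horizontal distance between gauge_tip and blk_d below 0.007 m and z of gauge_tip in the frame of blk_d between -0.04 and -0.0125 m))), for 0.2 s.
3. The gauge has been tried in the block at place 3 from the left, if there is one: in up to the flange (at least 40 mm) where it fits, on the step (at least 10 mm in) where it does not (((horizontal distance between gauge_tip and blk_e below 0.007 m and z of gauge_tip in the frame of blk_e between -0.04 and 0.0175 m) or (horizontal distance between gauge_tip and blk_f below 0.007 m and z of gauge_tip in the frame of blk_f between -0.04 and -0.0125 m))), for 0.2 s.
4. The gauge has been tried in the block at place 4 from the left, if there is one: in up to the flange (at least 40 mm) where it fits, on the step (at least 10 mm in) where it does not (((horizontal distance between gauge_tip and blk_g below 0.007 m and z of gauge_tip in the frame of blk_g between -0.04 and -0.0125 m) or (horizontal distance between gauge_tip and blk_h below 0.007 m and z of gauge_tip in the frame of blk_h between -0.04 and 0.0175 m))), for 0.2 s.
5. The cover is shut with every block that passed standing in the case (value of joint cover below 0.007 m and x of blk_a in the frame of case_in between -0.05 and 0.05 m and y of blk_a in the frame of case_in between -0.09 and 0.09 m and z of blk_a in the frame of case_in between 0 and 0.034 m and angle between each of blk_a, blk_d, blk_f, blk_g's own z axis and vertical below 0.15 rad and x of blk_d in the frame of case_in between -0.05 and 0.05 m and y of blk_d in the frame of case_in between -0.09 and 0.09 m and z of blk_d in the frame of case_in between 0 and 0.034 m and x of blk_f in the frame of case_in between -0.05 and 0.05 m and y of blk_f in the frame of case_in between -0.09 and 0.09 m and z of blk_f in the frame of case_in between 0 and 0.034 m and x of blk_g in the frame of case_in between -0.05 and 0.05 m and y of blk_g in the frame of case_in between -0.09 and 0.09 m and z of blk_g in the frame of case_in between 0 and 0.034 m), for 0.2 s.
6. The cap is tight on the shut cover (value of joint cover below 0.007 m and value of joint cap above 3.6 rad), for 0.2 s.
At the end, for the whole second after the job is handed in: Passing blocks stand upright (within 0.15 rad) on the case's floor, refused blocks likewise in the reject tray, the gauge is upright in its stand with the flange down on it (within 6 mm), the cover is shut (within 7 mm), the cap is turned past 3.6 rad (all of step 6 and x of blk_a in the frame of case_in between -0.05 and 0.05 m and y of blk_a in the frame of case_in between -0.09 and 0.09 m and z of blk_a in the frame of case_in between 0 and 0.034 m and angle between each of blk_a, blk_d, blk_f, blk_g, blk_b, blk_c, blk_e, blk_h's own z axis and vertical below 0.15 rad and x of blk_d in the frame of case_in between -0.05 and 0.05 m and y of blk_d in the frame of case_in between -0.09 and 0.09 m and z of blk_d in the frame of case_in between 0 and 0.034 m and x of blk_f in the frame of case_in between -0.05 and 0.05 m and y of blk_f in the frame of case_in between -0.09 and 0.09 m and z of blk_f in the frame of case_in between 0 and 0.034 m and x of blk_g in the frame of case_in between -0.05 and 0.05 m and y of blk_g in the frame of case_in between -0.09 and 0.09 m and z of blk_g in the frame of case_in between 0 and 0.034 m and x of blk_b in the frame of tray_in between -0.036 and 0.036 m and y of blk_b in the frame of tray_in between -0.09 and 0.09 m and z of blk_b in the frame of tray_in between 0 and 0.034 m and x of blk_c in the frame of tray_in between -0.036 and 0.036 m and y of blk_c in the frame of tray_in between -0.09 and 0.09 m and z of blk_c in the frame of tray_in between 0 and 0.034 m and x of blk_e in the frame of tray_in between -0.036 and 0.036 m and y of blk_e in the frame of tray_in between -0.09 and 0.09 m and z of blk_e in the frame of tray_in between 0 and 0.034 m and x of blk_h in the frame of tray_in between -0.036 and 0.036 m and y of blk_h in the frame of tray_in between -0.09 and 0.09 m and z of blk_h in the frame of tray_in between 0 and 0.034 m and horizontal distance between gauge_tip and stand_top below 0.01 m and z of gauge_tip in the frame of stand_top below -0.044 m and angle between gauge_tip's own z axis and vertical below 0.12 rad and linear speed of gauge below 0.02 m/s); the robot touches nothing.
It fails at once if The slide box or the magnifying glass was moved more than 30 mm (distance of any of slide_box_c, magnifier_c from where it was at the start of the episode above 0.03 m).
It fails at once if The gauge was forced into a block with more than 80 N (contact force between gauge and block_a above 80 N or contact force between gauge and block_b above 80 N or contact force between gauge and block_c above 80 N or contact force between gauge and block_d above 80 N or contact force between gauge and block_e above 80 N or contact force between gauge and block_f above 80 N or contact force between gauge and block_g above 80 N or contact force between gauge and block_h above 80 N).
Of block_a, block_b only 1 to 1 are there at a start; the rules pass over those that are not, and their reading is None.
Of block_c, block_d only 1 to 1 are there at a start; the rules pass over those that are not, and their reading is None.
Of block_e, block_f only 1 to 1 are there at a start; the rules pass over those that are not, and their reading is None.
Of block_g, block_h only 1 to 1 are there at a start; the rules pass over those that are not, and their reading is None.
Of block_e, block_f, block_g, block_h only 2 to 4 are there at a start; the rules pass over those that are not, and their reading is None.
At some moment in a run one of block_a, block_b, block_c, block_d, block_e, block_f, block_g, block_h may be knocked a few centimetres aside while the robot is not near it.
It also fails if it takes over 210 s, if anything falls off the work surface, if the arm or the gripper's body presses on something with over 40 N, if the wrist force passes 120 N, or if a joint passes its speed limit or range.

### The arm

A 6-joint arm with a two-finger parallel gripper is mounted at the origin on the work surface. World frame = base frame: x ahead of the robot, y to its left, z up, the work surface at z = 0. Lengths are in mm, angles in rad, forces in N, time in s.
With the tool pointing down it reaches from about 325 to 850 mm from the base axis. Payload 15.5 kg.
Tool frame: the origin (TCP) lies between the finger pads; the fingertips stand 25 mm ahead of it and the grasp point (between the pads) lies 6 mm ahead of it (arm.tcp_to_tips is the distance from the TCP to the fingertips, in mm); z points along the fingers, y is the line along which they close (so a half turn about z gives the same grasp; the last joint's range is limited). The gripper opens to 91 mm and grips with 3 to 60 N. Pads are 32 mm wide; open, the fingers measure 118 mm over their backs; the gripper's body (76 mm by 178 mm) begins 60 mm behind the grasp point.
Start: joints at [1.006, 0.494, 1.345, -0, 1.302, -0.096], TCP at [282.938, 557.29, 238.915] pointing down, gripper open.
Joint ranges: [-2.91, 2.91], [-0.82, 2.16], [0.22, 2.67], [-1.22, 4.37], [0.12, 2.79], [-3.08, 3.08]. Speed limits (rad/s): [1.89, 1.89, 2.57, 3.01, 3.01, 3.01].

### API

Orientations are given as a unit quaternion [w, x, y, z].
In Python, from station import arm gives the robot as it stands.
- The arm moves only by the shell command python3 -m handwheel 'ROWS' [OPENING]. ROWS is JSON, a list of rows, each an object of numbers: "x", "y", "z": the shift along the tool's x, y, z normalised to -1 to 1, where 1 is 40 mm; "rx", "ry", "rz": the turn, a rotation vector about the tool's x, y, z normalised to -1 to 1, where 1 is 0.15 rad. In form: [{"x": .., "y": .., "z": .., "rx": .., "ry": .., "rz": ..}, ...]. A call has 1 to 20 rows; each row shifts and turns the commanded pose from where the row before left it, along the tool's axes as they then stand; what a row does not reach is not made up. A row lasts 1/10 s, in which the tool goes at most 50 mm and 8.59 degrees, less where a joint would pass 70% of its speed; a pose out of reach is approached as far as the arm can. A call with a number of a shift or a turn outside -1 to 1 is refused whole. A call with a gripper value outside its range is refused whole. OPENING is the opening, from 0 (shut) to 1 (fully open), set as the call begins (- or left out, the last holds). The fingers move at their own pace and stop on an object; the grip force is fixed at half the most. Time passes only in rows, so rows that do not move let the fingers close. It gives the time, the measured TCP pose, the force, the opening and the grip force at its end, in the units of the state.
- arm.sense(): the state, without advancing time (a new reading comes with each control period).
- arm.grab_frame(name): name is "scene" or "top" or "wrist"; returns (picture, depth): 420x560x3 uint8, blue, green, red; 420x560 float32, mm along the optical axis (not along the pixel's ray), 0 where there is no reading.
- arm.camera_params(name): a dict with "fx", "fy", "cx", "cy" (pixels), "distortion" ([k1, k2, p1, p2, k3] as OpenCV has them; the pictures are not rectified), "eye" and "attitude" of the camera in the world; the wrist camera has in their place "T_tool_cam" (4x4, takes a point from camera to tool coordinates, whose origin is the TCP and whose axes are the flange's). Camera axes: x right, y down, z forward; pixel columns grow to the right and rows downward; lengths in mm; the calibration is good to about 2 mm. A picture is of the moment at which its call begins: read the wrist's pose just before it. camera_params takes no time and is no camera call.
- arm.close_job(): hands the job in; it is judged then, once.
The state is a dict: "time": time; "q": joint angles; "qvel": joint speeds; "effort": joint torques, N m; "tool_pos": TCP position; "orientation": TCP orientation; "ft_force": force on the tool from outside, world axes, zero at the start; "ft_torque": the same for the moment, N m; "width": opening from 0.0 (shut) to 1.0 (fully open); "gripper_force": force on a finger pad.
Only numpy, scipy, OpenCV 4.12 (cv2) and the standard library are available. Lean on these libraries where they do the work, as an engineer would, in place of code of your own. Each camera call takes 0.05 s, during which the arm holds its last target. There are 200 camera calls.

## Working session

There is one attempt and no reset: what is moved stays moved. The work goes in short steps, Python scripts to look and compute and a shell command to move; the robot and the scene stay as the last step left them, time stands still between calls to the robot, and variables do not carry over. Pictures are saved under pics/ and viewed, at most 14 in all, crops included, and the job is handed in when it is done.

```bash
ls; mkdir -p pics; cat > h.py <<'E'
import numpy as np, cv2
from station import arm
from scipy.spatial.transform import Rotation as R
def Rq(q): return R.from_quat([q[1],q[2],q[3],q[0]]).as_matrix()
def cam(n):
    p=arm.camera_params(n); K=np.array([[p['fx'],0,p['cx']],[0,p['fy'],p['cy']],[0,0,1.]]); d=np.array(p['distortion'],float)
    if n=='wrist':
        s=arm.sense(); T=np.array(p['T_tool_cam']); Rt=Rq(s['orientation'])
        return K,d,Rt@T[:3,:3],Rt@T[:3,3]+np.array(s['tool_pos'])
    a=np.array(p['attitude'],float)
    return K,d,(Rq(a) if a.size==4 else a.reshape(3,3)),np.array(p['eye'],float)
def rays(c,uv):
    K,d,Rm,e=c
    n=cv2.undistortPoints(np.array(uv,float).reshape(-1,1,2),K,d).reshape(-1,2)
    return np.c_[n,np.ones(len(n))]@Rm.T,e
def onplane(c,uv,z):
    r,e=rays(c,uv); return e+r*((z-e[2])/r[:,2])[:,None]
def cloud(c,dep):
    h,w=dep.shape; u,v=np.meshgrid(np.arange(w),np.arange(h))
    r,e=rays(c,np.c_[u.ravel(),v.ravel()]); return (e+r*dep.ravel()[:,None]).reshape(h,w,3)
def proj(c,P):
    K,d,Rm,e=c
    return cv2.projectPoints(((np.array(P,float).reshape(-1,3)-e)@Rm),np.zeros(3),np.zeros(3),K,d)[0].reshape(-1,2)
def pic(img,n): cv2.imwrite('pics/'+n+'.png',img)
E
python3 - <<'E'
from h import *
s=arm.sense(); print({k:np.round(v,3).tolist() for k,v in s.items()}, arm.tcp_to_tips)
for n in('scene','top'):
    p=arm.camera_params(n);print(n,p)
    c=cam(n); im,d=arm.grab_frame(n); pic(im,n+'0'); np.savez(n+'0.npz',im=im,d=d)
print(arm.camera_params('wrist'))
E
```

```text
pics
{'time': 0.0, 'q': [1.006, 0.494, 1.346, 0.0, 1.302, -0.095], 'qvel': [-0.002, -0.002, 0.001, 0.001, -0.001, 0.0], 'effort': [0.003, -87.879, -38.188, 0.071, 0.053, -0.0], 'tool_pos': [282.735, 557.002, 238.318], 'orientation': [-0.0, 0.233, 0.973, -0.001], 'ft_force': [0.699, 0.01, 0.41], 'ft_torque': [0.033, -0.011, 0.001], 'gripper_force': 0.0, 'width': 1.001} 25.0
scene {'fx': 416.6643965655045, 'fy': 416.6643965655045, 'cx': 282.8905454363718, 'cy': 203.3807002255482, 'distortion': array([-0.01911455,  0.        ,  0.        ,  0.        ,  0.        ]), 'eye': array([ 954.29639393, -434.70469744,  883.57780474]), 'attitude': array([-0.31461085,  0.87319035,  0.35341193, -0.11687013])}
top {'fx': 409.46101792449986, 'fy': 409.46101792449986, 'cx': 276.4622199565491, 'cy': 211.9403167017043, 'distortion': array([-0.07874338,  0.        ,  0.        ,  0.        ,  0.        ]), 'eye': array([372.52590225,  34.25548636, 916.23507959]), 'attitude': array([ 0.06437401, -0.70066776,  0.70706662, -0.07055124])}
{'fx': 333.8501610876862, 'fy': 333.8501610876862, 'cx': 276.4200557653917, 'cy': 212.41566640859375, 'distortion': array([-0.00968237,  0.        ,  0.        ,  0.        ,  0.        ]), 'T_tool_cam': array([[-5.79588055e-04, -9.63155264e-01, -2.68945350e-01,
         7.55545258e+01],
       [ 9.99999733e-01, -6.78146335e-04,  2.73558599e-04,
        -4.56667193e-01],
       [-4.45863708e-04, -2.68945119e-01,  9.63155400e-01,
        -1.46288356e+02],
       [ 0.00000000e+00,  0.00000000e+00,  0.00000000e+00,
         1.00000000e+00]])}
```

View pics/top0.png

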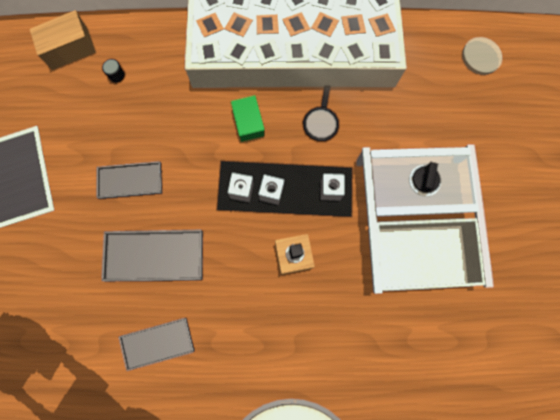

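View pics/scene0.png

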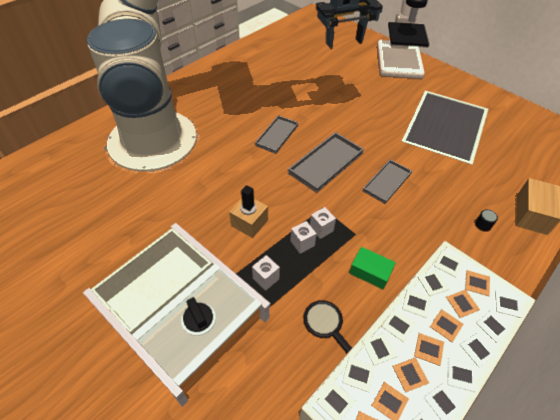

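Top view: the blocks stand at (240,185), (271,187) and (333,185), so places 1, 2 and 4 are filled and 3 is empty. The gauge is in its stand at (296,253), the case at (425,220) and the cap at (427,178).

Tray look-alikes are (153,256), (129,180) and (157,343); the large one at (153,256) is meant. Gauge look-alikes are the dark cylinder at (113,70) and the cap bar. The stand's look-alike is the wooden block at (62,38).

```bash
python3 - <<'E'
from h import *
f=np.load('top0.npz'); im,d=f['im'],f['d']; c=cam('top'); P=cloud(c,d)
def rect(name,m,z=None,kmin=30):
    m=cv2.morphologyEx(m.astype(np.uint8),cv2.MORPH_OPEN,np.ones((2,2)))
    n,l,s,_=cv2.connectedComponentsWithStats(m)
    for i in range(1,n):
        if s[i,4]<kmin: continue
        q=P[l==i]; zz=np.median(q[:,2]) 
        r=cv2.minAreaRect(q[:,:2].astype(np.float32)); print(name,s[i,:].tolist(),'z%.0f'%zz,np.round(r[0],1),np.round(r[1],1),round(r[2],1))
z=P[:,:,2]; x=np.arange(560)[None]; y=np.arange(420)[:,None]
roi=lambda a,b,e,g:(x>a)&(x<b)&(y>e)&(y<g)
rect('blk',(z>50)&(z<68)&roi(215,355,155,215))
rect('stand',(z>50)&(z<68)&roi(265,325,225,285))
rect('grip',(z>100)&roi(265,325,225,285),kmin=8)
rect('case',(z>60)&(z<85)&roi(350,505,130,305))
rect('capbar',(z>115)&roi(380,470,150,215),kmin=8)
rect('tray',(z>15)&(z<30)&roi(90,220,215,300))
rect('tray_all',(z>2.5)&(z<30)&roi(90,220,215,300))
b=im.astype(int).sum(2)<130
rect('mat',b&roi(205,360,150,225))
ca=im[140:310,345:505]; tr=im[150:300,80:225]; g=im[140:290,200:345]
pic(cv2.resize(ca,None,fx=3.4,fy=3.4,interpolation=2),'case_crop')
E
```

```text
blk [229, 175, 24, 23, 336] z58 [496.5  84.9] [262.   55.6] 10.2
blk [260, 176, 25, 24, 324] z58 [499.7  45.2] [ 49.3 250.5] 83.8
blk [324, 176, 21, 20, 313] z58 [512.1 -36.2] [ 57.8 307.3] 52.6
stand [276, 235, 40, 39, 854] z61 [434.3  -5.7] [ 98.3 109.6] 15.2
grip [290, 244, 15, 15, 180] z135 [424.8   8.2] [ 30.2 112.7] 48.5
case [363, 146, 131, 148, 3296] z77 [ 533.5 -212.2] [337.3 500. ] 1.3
case [453, 163, 9, 7, 31] z85 [ 633.5 -365.8] [18.7 13.4] 59.1
case [377, 170, 22, 22, 184] z84 [ 598.7 -209.3] [45.4 45.4] 85.2
case [442, 182, 14, 14, 57] z84 [ 577.6 -336.3] [20.7 31.8] 40.9
case [396, 196, 12, 11, 45] z85 [ 557.8 -236.2] [19.4 24.1] 65.7
case [432, 197, 12, 10, 52] z84 [ 550.2 -314.2] [16.2 26.5] 33.8
case [426, 286, 13, 3, 34] z75 [ 375.2 -150.5] [  4.4 369.5] 0.1
capbar [424, 163, 15, 29, 302] z128 [ 489.8 -154.1] [ 47.2 441.2] 38.0
tray [103, 230, 100, 53, 598] z20 [446.  220.9] [381.5 123.9] 86.5
tray [152, 267, 51, 15, 156] z20 [398.6 244.3] [ 26.9 116.1] 14.5
tray_all [103, 229, 102, 54, 4955] z6 [448.7 220.7] [381.5 129.3] 86.5
mat [219, 163, 133, 54, 4324] z4 [515.5   8.8] [302.8 288.5] 86.6
```

```bash
python3 -m handwheel '[{"z":0}]' 0.5; python3 - <<'E'
from h import *
s=arm.sense(); print(np.round(Rq(s['orientation']),3), s['tool_pos'])
c=cam('scene'); f=np.load('scene0.npz'); P=cloud(c,f['d'])
q=P[180:235,225:270].reshape(-1,3); q=q[(q[:,2]>80)]; print('grip scene',q.min(0),q.max(0),np.median(q,0), len(q))
E
```

```text
[[-0.892  0.453 -0.001]
 [ 0.453  0.892 -0.001]
 [ 0.    -0.001 -1.   ]] [282.76686216 557.03414036 238.39097487]
grip scene [ 436.97579594 -434.70469744   80.40843733] [954.29639393   1.97174697 883.57780474] [457.11344075 -19.89994934 118.54006183] 261validation failed for argument at $[0]...
```

```bash
python3 - <<'E'
from h import *
f=np.load('top0.npz'); im,d=f['im'],f['d']; c=cam('top'); P=cloud(c,d); P[d<=0]=-999
z=P[:,:,2]; x=np.arange(560)[None]; y=np.arange(420)[:,None]
roi=lambda a,b,e,g:(x>a)&(x<b)&(y>e)&(y<g)
def rect(name,m,zp=None,kmin=30):
    m=m.astype(np.uint8)
    n,l,s,_=cv2.connectedComponentsWithStats(m)
    for i in range(1,n):
        if s[i,4]<kmin: continue
        cs=np.argwhere(l==i)[:,::-1]; zz=np.median(P[l==i][:,2])
        q=onplane(c,cs,zz if zp is None else zp)
        r=cv2.minAreaRect(q[:,:2].astype(np.float32)); print(name,s[i].tolist(),'z%.0f'%zz,np.round(r[0],1),np.round(r[1],1),round(r[2],1))
rect('blk',(z>50)&(z<68)&roi(215,355,155,215),58)
rect('stand',(z>50)&(z<68)&roi(265,325,225,285),60)
rect('grip',(z>100)&roi(265,325,225,285),135,8)
rect('case',(z>68)&(z<90)&roi(350,505,130,305),77,100)
rect('capbar',(z>115)&roi(380,470,150,215),130,8)
rect('tray',(z>12)&(z<30)&roi(90,220,215,300),22)
rect('tray_all',(z>2.5)&(z<30)&roi(90,220,215,300),5)
b=im.astype(int).sum(2)<130
rect('mat',b&roi(205,360,150,225),3)
f=np.load('scene0.npz'); c=cam('scene'); P=cloud(c,f['d']); q=P[170:235,225:275].reshape(-1,3); q=q[(f['d'][170:235,225:275].ravel()>0)&(q[:,2]>80)]; print('grip scene',q.min(0),q.max(0),np.median(q,0))
E
python3 -m handwheel '[{"x":0,"y":0,"z":0,"rx":0,"ry":0,"rz":0}]' 0.5
```

```text
blk [228, 173, 24, 24, 337] z58 [599.7 104.6] [45.1 46.7] 78.5
blk [259, 175, 25, 25, 325] z59 [594.2  37.1] [44.4 45.4] 75.1
blk [323, 175, 21, 20, 319] z58 [598.3 -97.5] [44.9 42.6] 89.6
stand [275, 234, 40, 39, 864] z61 [450.6 -10.8] [70.8 70.4] 10.3
grip [289, 243, 15, 15, 177] z135 [449.2  -9.8] [26.  25.5] 12.8
case [362, 145, 131, 148, 8797] z84 [ 523.8 -290.3] [309.8 254.4] 1.7
capbar [423, 161, 16, 30, 299] z128 [ 596.9 -285. ] [22.3 61.8] 74.2
tray [101, 229, 101, 53, 814] z22 [451.9 301.4] [111.5 220.2] 1.2
tray_all [100, 224, 105, 63, 5038] z6 [451.6 306.4] [138.9 237.5] 1.2
mat [218, 162, 134, 54, 4328] z4 [604.7   5.4] [303.8 113.9] 86.5
grip scene [436.97579594 -26.78923748  80.40843733] [464.35530386   1.97174697 137.58152514] [456.33755591 -18.85059501 117.16590482]
time: 0.2
tool_pos: [282.8, 557.1, 238.6]
orientation: [-0.0, 0.233, 0.973, -0.0]
ft_force: [0.9, -0.3, -0.4]
width: 0.945
gripper_force: 0.0
```

View pics/case_crop.png

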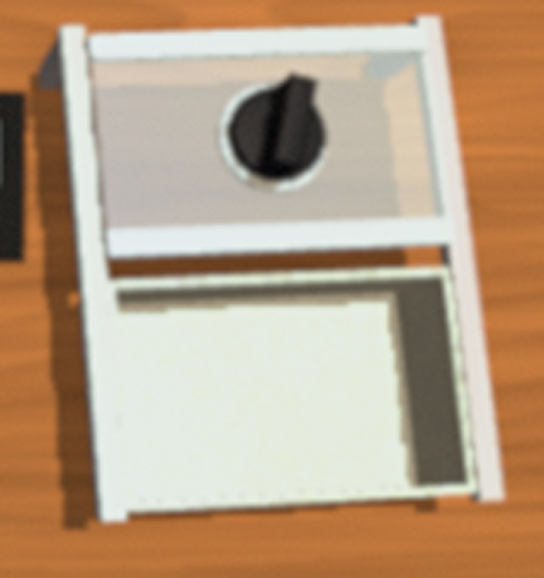

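Case crop: clear cover with the cap at crop (277,130), the bar slightly turned. The case is empty and its floor is open towards the robot. Positions agree with the given sizes (spacing 67.5 mm, heights 58, 60 and 135). Next I'll turn the tool to yaw 0 and go over the blocks for a close look.

```bash
python3 -m handwheel '[{"x":0,"y":0,"z":0,"rx":0,"ry":0,"rz":0.92},{"x":0,"y":0,"z":0,"rx":0,"ry":0,"rz":0.92},{"x":0,"y":0,"z":0,"rx":0,"ry":0,"rz":0.92},{"x":0,"y":0,"z":0,"rx":0,"ry":0,"rz":0.92},{"x":0,"y":0,"z":0,"rx":0,"ry":0,"rz":0.92},{"x":0,"y":0,"z":0,"rx":0,"ry":0,"rz":0.92},{"x":0,"y":0,"z":0,"rx":0,"ry":0,"rz":0.92},{"x":0,"y":0,"z":0,"rx":0,"ry":0,"rz":0.88},{"x":-0.4,"y":0.1,"z":0,"rx":0,"ry":0,"rz":0},{"x":-0.7,"y":0.3,"z":0,"rx":0,"ry":0,"rz":0},{"x":-0.7,"y":0.3,"z":0,"rx":0,"ry":0,"rz":0},{"x":-0.7,"y":0.3,"z":0,"rx":0,"ry":0,"rz":0},{"x":-0.7,"y":0.3,"z":0,"rx":0,"ry":0,"rz":0},{"x":-0.7,"y":0.3,"z":0,"rx":0,"ry":0,"rz":0},{"x":-0.7,"y":0.3,"z":0,"rx":0,"ry":0,"rz":0},{"x":-0.7,"y":0.3,"z":0,"rx":0,"ry":0,"rz":0}]' 0.6
python3 -m handwheel '[{"x":-0.7,"y":0.3,"z":0.1,"rx":0,"ry":0,"rz":0},{"x":-0.7,"y":0.3,"z":0.1,"rx":0,"ry":0,"rz":0},{"x":-0.7,"y":0.3,"z":0.1,"rx":0,"ry":0,"rz":0},{"x":-0.7,"y":0.3,"z":0.1,"rx":0,"ry":0,"rz":0},{"x":-0.7,"y":0.3,"z":0.1,"rx":0,"ry":0,"rz":0},{"x":-0.7,"y":0.3,"z":0.1,"rx":0,"ry":0,"rz":0},{"x":-0.7,"y":0.3,"z":0.1,"rx":0,"ry":0,"rz":0},{"x":-0.7,"y":0.3,"z":0.1,"rx":0,"ry":0,"rz":0},{"x":-0.7,"y":0.3,"z":0.1,"rx":0,"ry":0,"rz":0},{"x":-0.7,"y":0.3,"z":0.1,"rx":0,"ry":0,"rz":0},{"x":-0.7,"y":0.3,"z":0,"rx":0,"ry":0,"rz":0},{"x":-0.7,"y":0.3,"z":0,"rx":0,"ry":0,"rz":0},{"x":-0.4,"y":0.1,"z":0,"rx":0,"ry":0,"rz":0},{"x":0,"y":0,"z":0,"rx":0,"ry":0,"rz":0},{"x":0,"y":0,"z":0,"rx":0,"ry":0,"rz":0}]'
python3 - <<'E'
from h import *
c=cam('wrist'); im,d=arm.grab_frame('wrist'); pic(im,'w1'); np.savez('w1.npz',im=im,d=d,**dict(zip('KDRe',c)))
E
```

```text
time: 1.8
tool_pos: [371.8, 344.4, 238.9]
orientation: [0.0, 0.706, 0.708, -0.0]
ft_force: [0.8, 1.6, -0.0]
width: 0.602
gripper_force: 0.0
time: 3.3
tool_pos: [520.2, -5.6, 198.8]
orientation: [-0.0, 0.706, 0.708, -0.0]
ft_force: [1.2, 0.3, -0.1]
width: 0.596
gripper_force: 0.0
```

View pics/w1.png

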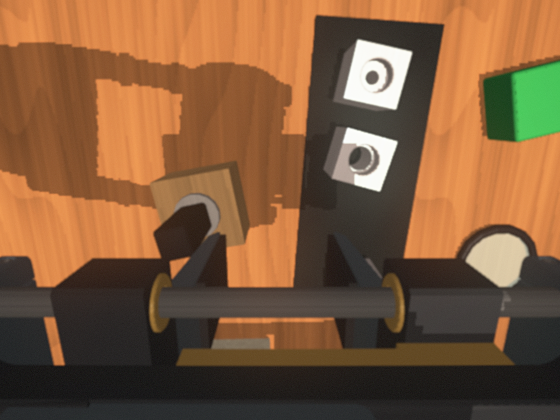

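Wrist view: place 1's block top is at (381,75) and place 2's at (365,157). The gauge's grip top is at (180,232) on its stand; the fingers hide the bottom third. Measuring these.

```bash
cat >> h.py <<'E'
def rects(c,P,m,zp,kmin=200,show=True):
    out=[]
    n,l,s,_=cv2.connectedComponentsWithStats(m.astype(np.uint8))
    for i in range(1,n):
        if s[i,4]<kmin: continue
        cs=np.argwhere(l==i)[:,::-1]; q=onplane(c,cs,zp)
        r=cv2.minAreaRect(q[:,:2].astype(np.float32)); out.append((r,cs))
        zz=np.median(P[l==i][:,2])
        if show: print(zp,s[i].tolist(),'z%.1f'%zz,np.round(r[0],1),np.round(r[1],1),round(r[2],1))
    return out
def wrist(name=None):
    c=cam('wrist'); im,d=arm.grab_frame('wrist'); P=cloud(c,d); P[d<=0]=-999
    if name: pic(im,name)
    return c,im,d,P
E
python3 - <<'E'
from h import *
f=np.load('w1.npz'); c=[f[k] for k in 'KDRe']; im,d=f['im'],f['d']; P=cloud(c,d); P[d<=0]=-999; z=P[:,:,2]
m=np.zeros(z.shape,bool); m[:235]=1
for zp in (58,60,68,135): rects(c,P,(abs(z-zp)<2.5)&m,zp,60)
# grip full incl rows
m[:262]=1; rects(c,P,(abs(z-135)<4)&m,135,60)
g=(im.min(2)>190)&m  # white top faces
for r,cs in rects(c,P,g&(abs(z-58)<4),58,200): pass
E
```

```text
58 [344, 39, 67, 70, 2416] z58.5 [600.6 104.6] [44.6 44.8] 78.5
58 [332, 128, 65, 63, 2000] z58.5 [594.6  36.7] [44.1 44.9] 75.2
58 [149, 168, 95, 67, 1427] z60.0 [449.5  -6.7] [71.5 61.5] 10.3
60 [344, 39, 67, 70, 2141] z58.6 [600.2 104.4] [44.1 44.2] 78.6
60 [332, 128, 65, 63, 1802] z58.6 [594.3  36.9] [43.9 44.1] 75.1
60 [149, 168, 94, 67, 2970] z60.5 [449.9  -6.1] [70.8 60.6] 10.3
68 [173, 194, 47, 41, 575] z68.4 [454.1  -6.1] [29.1 39.6] 56.0
135 [153, 224, 37, 11, 279] z134.9 [ 4.5e+02 -3.0e-01] [24.  7.] 0.1
135 [153, 223, 43, 38, 1158] z135.2 [451.7  -9.9] [24.5 24.2] 12.3
58 [344, 40, 67, 69, 2350] z58.5 [600.5 104.5] [44.5 44.5] 78.7
58 [343, 128, 54, 63, 1357] z58.5 [594.8  36.7] [44.1 44.6] 75.2
```

```bash
python3 -m handwheel '[{"x":-0.02,"y":-0.4,"z":0,"rx":0,"ry":0,"rz":0},{"x":-0.03,"y":-0.5,"z":0,"rx":0,"ry":0,"rz":0},{"x":-0.03,"y":-0.5,"z":0,"rx":0,"ry":0,"rz":0},{"x":-0.03,"y":-0.34,"z":0,"rx":0,"ry":0,"rz":0},{"x":0,"y":0,"z":0,"rx":0,"ry":0,"rz":-0.75},{"x":0,"y":0,"z":0,"rx":0,"ry":0,"rz":-0.68},{"x":0,"y":0,"z":0.2,"rx":0,"ry":0,"rz":0},{"x":0,"y":0,"z":0.4,"rx":0,"ry":0,"rz":0},{"x":0,"y":0,"z":0.4,"rx":0,"ry":0,"rz":0},{"x":0,"y":0,"z":0.2,"rx":0,"ry":0,"rz":0},{"x":0,"y":0,"z":0,"rx":0,"ry":0,"rz":0}]' 0.6
python3 - <<'E'
from h import *
c,im,d,P=wrist('w2'); z=P[:,:,2]; rects(c,P,(abs(z-135)<3),135,60);rects(c,P,(abs(z-60)<3),60,300); print(arm.sense()['tool_pos'])
E
```

```text
time: 4.45
tool_pos: [450.4, -10.3, 149.9]
orientation: [-0.001, 0.627, 0.779, -0.001]
ft_force: [0.8, 0.1, 0.5]
width: 0.601
gripper_force: 0.0
135 [205, 236, 21, 51, 160] z135.0 [421.8 -11.7] [ 8.8 29.2] 30.7
135 [327, 236, 22, 51, 162] z134.9 [4.768e+02 4.000e-01] [29.2  9.3] 84.5
135 [254, 246, 46, 41, 1775] z135.3 [450.1  -9.3] [23.6 22.8] 12.4
60 [481, 68, 79, 88, 3057] z58.6 [599.  104.2] [44.  45.3] 78.9
60 [440, 165, 85, 78, 2596] z58.6 [593.   36.9] [44.  45.6] 75.2
60 [230, 177, 98, 95, 5436] z60.6 [450.8 -10.9] [69.8 71. ] 10.3
[450.8003771  -10.3866797  150.61832807]
```

View pics/w2.png

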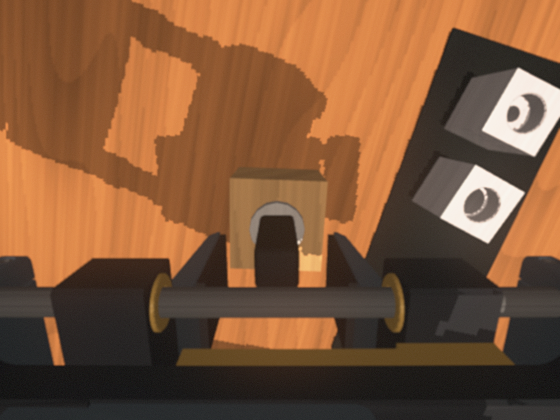

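The picture shows the grip between the open fingers, centred within 1 mm, with the blocks at (515,110) and (480,200). Grasping and lifting.

```bash
python3 -m handwheel '[{"x":0.02,"y":0,"z":0.3,"rx":0,"ry":0,"rz":0},{"x":0,"y":0,"z":0.4,"rx":0,"ry":0,"rz":0},{"x":0,"y":0,"z":0.3,"rx":0,"ry":0,"rz":0},{"x":0,"y":0,"z":0,"rx":0,"ry":0,"rz":0}]' 0.6
python3 -m handwheel '[{"x":0,"y":0,"z":0,"rx":0,"ry":0,"rz":0},{"x":0,"y":0,"z":0,"rx":0,"ry":0,"rz":0},{"x":0,"y":0,"z":0,"rx":0,"ry":0,"rz":0},{"x":0,"y":0,"z":0,"rx":0,"ry":0,"rz":0},{"x":0,"y":0,"z":0,"rx":0,"ry":0,"rz":0},{"x":0,"y":0,"z":0,"rx":0,"ry":0,"rz":0}]' 0.15
python3 -m handwheel '[{"x":0,"y":0,"z":-0.2,"rx":0,"ry":0,"rz":0},{"x":0,"y":0,"z":-0.4,"rx":0,"ry":0,"rz":0},{"x":0,"y":0,"z":-0.5,"rx":0,"ry":0,"rz":0},{"x":0,"y":0,"z":-0.5,"rx":0,"ry":0,"rz":0},{"x":0,"y":0,"z":-0.5,"rx":0,"ry":0,"rz":0},{"x":0,"y":0,"z":-0.3,"rx":0,"ry":0,"rz":0},{"x":0,"y":0,"z":0,"rx":0,"ry":0,"rz":0},{"x":0,"y":0,"z":0,"rx":0,"ry":0,"rz":0}]'
python3 - <<'E'
from h import *
c,im,d,P=wrist('w3'); z=P[:,:,2]; s=arm.sense(); t=np.array(s['tool_pos']); print(t,s['ft_force'])
rects(c,P,(abs(z-58.3)<3)&(P[:,:,0]>540),58,300)
q=P.reshape(-1,3); k=(abs(q[:,0]-t[0])<60)&(abs(q[:,1]-t[1])<60)&(q[:,2]>100); 
g=q[k]; print(np.histogram(g[:,2],bins=np.arange(100,260,5)))
E
```

```text
time: 4.9
tool_pos: [450.6, -9.7, 110.5]
orientation: [-0.001, 0.626, 0.779, -0.0]
ft_force: [0.1, -0.4, -0.8]
width: 0.6
gripper_force: 0.0
time: 5.5
tool_pos: [451.1, -9.8, 111.3]
orientation: [0.0, 0.626, 0.78, 0.0]
ft_force: [-0.7, 0.4, 7.0]
width: 0.26
gripper_force: 30.0
time: 6.3
tool_pos: [450.7, -9.8, 206.9]
orientation: [0.0, 0.626, 0.78, 0.0]
ft_force: [0.5, -0.8, -1.4]
width: 0.266
gripper_force: 30.0
[450.4751639   -9.78221797 206.50035149] [-0.25332382 -0.37523635 -1.29469597]
58 [440, 79, 73, 71, 2173] z58.5 [599.9 104.2] [44.5 46.5] 78.7
58 [409, 157, 69, 64, 1797] z58.5 [593.8  36.9] [44.  45.9] 74.9
(array([   0,    1,   24,   18,    0,    0,    0,    0,    0,    0,    0,
         73,  672,  101,  118,  129,  183,  263,  313,  326,  381,  432,
        453,  517,  560,  819, 1169,  896,  204,  122,  139]), array([100, 105, 110, 115, 120, 125, 130, 135, 140, 145, 150, 155, 160,
       165, 170, 175, 180, 185, 190, 195, 200, 205, 210, 215, 220, 225,
       230, 235, 240, 245, 250, 255]))
```

View pics/w3.png

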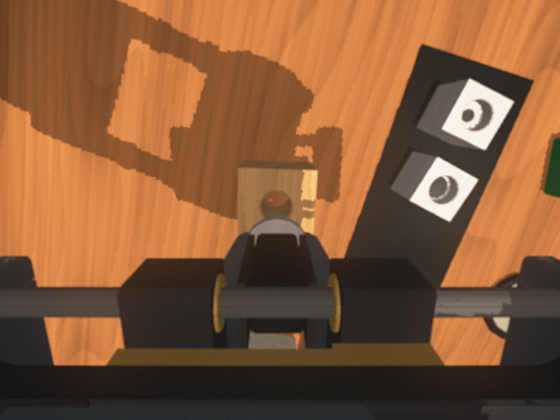

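The gauge is held square, with its flange visible at (275,235), and the stand is empty. Moving to block 1.

```bash
cat >> h.py <<'E'
def go(x,y,z,yaw=None):
    "units to shift in present tool axes; then turn so tool y points at yaw deg"
    s=arm.sense(); Rt=Rq(s['orientation']); u=Rt.T@(np.array([x,y,z])-s['tool_pos'])/40
    yn=np.degrees(np.arctan2(Rt[1,1],Rt[0,1])); print('units x y z',np.round(u,3),'yaw now %.1f'%yn,end=' ')
    if yaw is not None: print('rz units %.2f'%(-np.radians(yaw-yn)/.15),end='')
    print(' tilt',np.round(Rt[:2,2],4))
E
python3 -m handwheel '[{"x":0.1,"y":0.3,"z":0,"rx":0,"ry":0,"rz":0},{"x":0.3,"y":0.6,"z":0,"rx":0,"ry":0,"rz":0},{"x":0.3,"y":0.6,"z":0,"rx":0,"ry":0,"rz":0},{"x":0.3,"y":0.6,"z":0,"rx":0,"ry":0,"rz":0},{"x":0.3,"y":0.6,"z":0,"rx":0,"ry":0,"rz":0},{"x":0.3,"y":0.6,"z":0,"rx":0,"ry":0,"rz":0},{"x":0.28,"y":0.6,"z":0,"rx":0,"ry":0,"rz":0},{"x":0.1,"y":0.37,"z":0,"rx":0,"ry":0,"rz":0},{"x":0,"y":0,"z":0,"rx":0,"ry":0,"rz":0},{"x":0,"y":0,"z":0,"rx":0,"ry":0,"rz":0}]'
python3 - <<'E'
from h import *
c,im,d,P=wrist('w4'); z=P[:,:,2]; t=arm.sense()['tool_pos']
rects(c,P,(abs(z-58.3)<3)&(P[:,:,0]>540),58,100)
ct=cam('top'); im2,d2=arm.grab_frame('top'); P2=cloud(ct,d2);P2[d2<=0]=-999; rects(ct,P2,(abs(P2[:,:,2]-58)<6)&(P2[:,:,0]>540)&(abs(P2[:,:,1])<160),58,60)
go(600.2,104.5,168)
E
```

```text
time: 7.35
tool_pos: [600.3, 104.7, 205.9]
orientation: [-0.001, 0.626, 0.78, -0.001]
ft_force: [-0.3, -0.3, -1.6]
width: 0.262
gripper_force: 30.0
58 [246, 174, 63, 49, 1285] z58.5 [600.5 104.6] [44.7 44.2] 78.7
58 [542, 218, 18, 38, 196] z58.0 [860.3 130.7] [ 7.1 37.6] 3.7
58 [491, 336, 15, 29, 129] z57.9 [860.2   2.7] [ 6.4 35.2] 2.0
58 [285, 74, 71, 4, 186] z58.2 [858.6 -78. ] [  7.9 162.3] 0.1
58 [323, 175, 21, 20, 304] z58.6 [598.5 -97.5] [43.4 43.8] 87.6
units x y z [0.006 0.009 0.961] yaw now 12.5  tilt [-0.0012 -0.0001]
```

```bash
python3 -m handwheel '[{"x":0,"y":0,"z":0.3,"rx":0,"ry":0,"rz":0},{"x":0,"y":0,"z":0.4,"rx":0,"ry":0,"rz":0},{"x":0,"y":0,"z":0.26,"rx":0,"ry":0,"rz":0},{"x":0,"y":0,"z":0.1,"rx":0,"ry":0,"rz":0},{"x":0,"y":0,"z":0.1,"rx":0,"ry":0,"rz":0},{"x":0,"y":0,"z":0.08,"rx":0,"ry":0,"rz":0},{"x":0,"y":0,"z":0.08,"rx":0,"ry":0,"rz":0},{"x":0,"y":0,"z":0.08,"rx":0,"ry":0,"rz":0},{"x":0,"y":0,"z":0.06,"rx":0,"ry":0,"rz":0},{"x":0,"y":0,"z":0,"rx":0,"ry":0,"rz":0}]'
python3 -m handwheel '[{"x":0,"y":0,"z":0.03,"rx":0,"ry":0,"rz":0},{"x":0,"y":0,"z":0.03,"rx":0,"ry":0,"rz":0},{"x":0,"y":0,"z":0.03,"rx":0,"ry":0,"rz":0},{"x":0,"y":0,"z":0,"rx":0,"ry":0,"rz":0}]'
```

```text
time: 8.45
tool_pos: [600.4, 104.4, 148.3]
orientation: [-0.0, 0.626, 0.78, -0.0]
ft_force: [-0.1, -1.0, -1.9]
width: 0.263
gripper_force: 30.0
time: 8.85
tool_pos: [600.5, 104.3, 144.8]
orientation: [-0.0, 0.626, 0.78, -0.0]
ft_force: [-0.3, 0.5, -1.5]
width: 0.26
gripper_force: 30.0
```

```bash
python3 -m handwheel '[{"x":0,"y":0,"z":0.03,"rx":0,"ry":0,"rz":0},{"x":0,"y":0,"z":0.03,"rx":0,"ry":0,"rz":0},{"x":0,"y":0,"z":0,"rx":0,"ry":0,"rz":0}]'
python3 -m handwheel '[{"x":0,"y":0,"z":0.02,"rx":0,"ry":0,"rz":0},{"x":0,"y":0,"z":0.02,"rx":0,"ry":0,"rz":0},{"x":0,"y":0,"z":0,"rx":0,"ry":0,"rz":0}]'
```

```text
time: 9.15
tool_pos: [600.7, 104.4, 144.2]
orientation: [0.0, 0.626, 0.78, 0.0]
ft_force: [-6.5, -0.6, 24.4]
width: 0.262
gripper_force: 30.0
time: 9.45
tool_pos: [601.1, 104.3, 143.7]
orientation: [0.001, 0.626, 0.78, 0.001]
ft_force: [-10.6, -2.7, 39.6]
width: 0.261
gripper_force: 30.1
```

It stopped on the step 14 to 15 mm in, so block 1 is refused. Lifting and going to block 2.

```bash
python3 -m handwheel '[{"x":0,"y":0,"z":-0.05,"rx":0,"ry":0,"rz":0},{"x":0,"y":0,"z":-0.1,"rx":0,"ry":0,"rz":0},{"x":0,"y":0,"z":-0.3,"rx":0,"ry":0,"rz":0},{"x":0,"y":0,"z":-0.4,"rx":0,"ry":0,"rz":0},{"x":0,"y":0,"z":-0.4,"rx":0,"ry":0,"rz":0},{"x":0,"y":0,"z":-0.3,"rx":0,"ry":0,"rz":0},{"x":-0.4,"y":-0.12,"z":0,"rx":0,"ry":0,"rz":0},{"x":-0.5,"y":-0.2,"z":0,"rx":0,"ry":0,"rz":0},{"x":-0.5,"y":-0.12,"z":0,"rx":0,"ry":0,"rz":0},{"x":-0.21,"y":-0.08,"z":0,"rx":0,"ry":0,"rz":0},{"x":0,"y":0,"z":0,"rx":0,"ry":0,"rz":0},{"x":0,"y":0,"z":0,"rx":0,"ry":0,"rz":0}]'
python3 - <<'E'
from h import *
c,im,d,P=wrist('w5'); z=P[:,:,2]; t=arm.sense()['tool_pos']
rects(c,P,(abs(z-58.3)<3)&(P[:,:,0]>540),58,100)
go(594.3,36.8,150)
E
```

```text
time: 10.65
tool_pos: [594.1, 37.2, 202.8]
orientation: [-0.0, 0.626, 0.78, -0.0]
ft_force: [-0.0, 0.0, -1.4]
width: 0.257
gripper_force: 30.0
58 [267, 97, 69, 71, 2032] z58.5 [600.6 104.4] [44.1 44.1] 78.7
58 [245, 174, 66, 49, 1288] z58.5 [594.7  36.9] [44.7 44.3] 75.2
58 [248, 334, 28, 15, 222] z58.2 [ 609.5 -104.2] [27.6 16.6] 12.4
units x y z [-0.02   0.002  1.32 ] yaw now 12.5  tilt [-0.0003  0.0003]
```

View pics/w5.png

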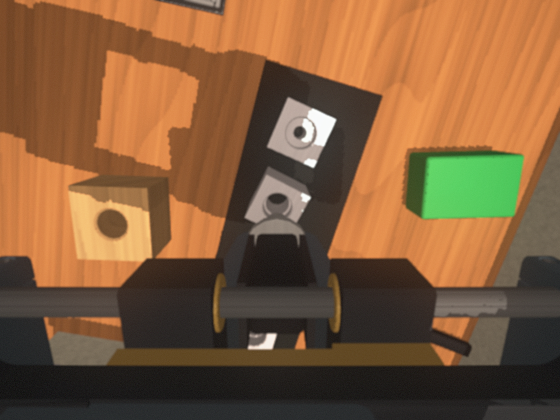

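The picture shows block 1 still in place at (302,132) with its small bore. Block 2's mouth is at (277,203), behind the flange and in line with it. Descending.

```bash
python3 -m handwheel '[{"x":0,"y":0,"z":0.3,"rx":0,"ry":0,"rz":0},{"x":0,"y":0,"z":0.4,"rx":0,"ry":0,"rz":0},{"x":0,"y":0,"z":0.2,"rx":0,"ry":0,"rz":0},{"x":0,"y":0,"z":0.1,"rx":0,"ry":0,"rz":0},{"x":0,"y":0,"z":0.1,"rx":0,"ry":0,"rz":0},{"x":0,"y":0,"z":0.08,"rx":0,"ry":0,"rz":0},{"x":0,"y":0,"z":0.08,"rx":0,"ry":0,"rz":0},{"x":0,"y":0,"z":0.08,"rx":0,"ry":0,"rz":0},{"x":0,"y":0,"z":0.04,"rx":0,"ry":0,"rz":0},{"x":0,"y":0,"z":0,"rx":0,"ry":0,"rz":0}]'
python3 -m handwheel '[{"x":0,"y":0,"z":0.03,"rx":0,"ry":0,"rz":0},{"x":0,"y":0,"z":0.03,"rx":0,"ry":0,"rz":0},{"x":0,"y":0,"z":0,"rx":0,"ry":0,"rz":0}]'
python3 -m handwheel '[{"x":0,"y":0,"z":0.03,"rx":0,"ry":0,"rz":0},{"x":0,"y":0,"z":0.02,"rx":0,"ry":0,"rz":0},{"x":0,"y":0,"z":0,"rx":0,"ry":0,"rz":0}]'
```

```text
time: 11.7
tool_pos: [594.1, 37.0, 147.6]
orientation: [-0.0, 0.626, 0.78, -0.0]
ft_force: [0.9, 0.3, -2.4]
width: 0.266
gripper_force: 30.0
time: 12.0
tool_pos: [594.1, 37.0, 145.2]
orientation: [-0.0, 0.626, 0.78, -0.0]
ft_force: [-0.3, 0.8, -1.8]
width: 0.267
gripper_force: 30.0
time: 12.3
tool_pos: [594.1, 37.0, 143.2]
orientation: [-0.0, 0.626, 0.78, -0.0]
ft_force: [-0.0, 0.4, -2.4]
width: 0.258
gripper_force: 30.0
```

```bash
python3 -m handwheel '[{"x":0,"y":0,"z":0.03,"rx":0,"ry":0,"rz":0},{"x":0,"y":0,"z":0.03,"rx":0,"ry":0,"rz":0},{"x":0,"y":0,"z":0.03,"rx":0,"ry":0,"rz":0},{"x":0,"y":0,"z":0,"rx":0,"ry":0,"rz":0}]'
```

```text
time: 12.7
tool_pos: [594.0, 37.0, 139.5]
orientation: [-0.0, 0.626, 0.78, -0.0]
ft_force: [-0.5, -0.1, -1.8]
width: 0.261
gripper_force: 30.0
```

```bash
python3 -m handwheel '[{"x":0,"y":0,"z":0.05,"rx":0,"ry":0,"rz":0},{"x":0,"y":0,"z":0.05,"rx":0,"ry":0,"rz":0},{"x":0,"y":0,"z":0.05,"rx":0,"ry":0,"rz":0},{"x":0,"y":0,"z":0.05,"rx":0,"ry":0,"rz":0},{"x":0,"y":0,"z":0,"rx":0,"ry":0,"rz":0}]'
python3 -m handwheel '[{"x":0,"y":0,"z":0.05,"rx":0,"ry":0,"rz":0},{"x":0,"y":0,"z":0.05,"rx":0,"ry":0,"rz":0},{"x":0,"y":0,"z":0.05,"rx":0,"ry":0,"rz":0},{"x":0,"y":0,"z":0.05,"rx":0,"ry":0,"rz":0},{"x":0,"y":0,"z":0.05,"rx":0,"ry":0,"rz":0},{"x":0,"y":0,"z":0.05,"rx":0,"ry":0,"rz":0},{"x":0,"y":0,"z":0.05,"rx":0,"ry":0,"rz":0},{"x":0,"y":0,"z":0.05,"rx":0,"ry":0,"rz":0},{"x":0,"y":0,"z":0.05,"rx":0,"ry":0,"rz":0},{"x":0,"y":0,"z":0.05,"rx":0,"ry":0,"rz":0},{"x":0,"y":0,"z":0,"rx":0,"ry":0,"rz":0},{"x":0,"y":0,"z":0,"rx":0,"ry":0,"rz":0}]'
```

```text
time: 13.2
tool_pos: [594.0, 37.0, 131.4]
orientation: [-0.0, 0.626, 0.78, -0.0]
ft_force: [-0.5, 0.8, -2.4]
width: 0.262
gripper_force: 30.0
time: 14.4
tool_pos: [594.1, 37.0, 111.7]
orientation: [-0.0, 0.626, 0.78, -0.0]
ft_force: [0.6, 0.5, -1.9]
width: 0.259
gripper_force: 30.0
```

Block 2 takes the gauge (46 mm in with no force), so it passes. Lifting and moving to place 4; place 3 is empty.

```bash
python3 -m handwheel '[{"x":0,"y":0,"z":-0.1,"rx":0,"ry":0,"rz":0},{"x":0,"y":0,"z":-0.3,"rx":0,"ry":0,"rz":0},{"x":0,"y":0,"z":-0.4,"rx":0,"ry":0,"rz":0},{"x":0,"y":0,"z":-0.4,"rx":0,"ry":0,"rz":0},{"x":0,"y":0,"z":-0.4,"rx":0,"ry":0,"rz":0},{"x":0,"y":0,"z":-0.4,"rx":0,"ry":0,"rz":0},{"x":0,"y":0,"z":-0.3,"rx":0,"ry":0,"rz":0},{"x":0,"y":0,"z":0,"rx":0,"ry":0,"rz":0},{"x":-0.3,"y":-0.07,"z":0,"rx":0,"ry":0,"rz":0},{"x":-0.6,"y":-0.1,"z":0,"rx":0,"ry":0,"rz":0},{"x":-0.6,"y":-0.1,"z":0,"rx":0,"ry":0,"rz":0},{"x":-0.6,"y":-0.1,"z":0,"rx":0,"ry":0,"rz":0},{"x":-0.6,"y":-0.1,"z":0,"rx":0,"ry":0,"rz":0},{"x":-0.4,"y":-0.1,"z":0,"rx":0,"ry":0,"rz":0},{"x":-0.2,"y":-0.05,"z":0,"rx":0,"ry":0,"rz":0},{"x":0,"y":0,"z":0,"rx":0,"ry":0,"rz":0},{"x":0,"y":0,"z":0,"rx":0,"ry":0,"rz":0}]'
python3 - <<'E'
from h import *
c,im,d,P=wrist('w6'); z=P[:,:,2]
rects(c,P,(abs(z-58.3)<3)&(P[:,:,0]>540),58,100)
go(598.4,-97.5,148)
E
```

```text
time: 16.1
tool_pos: [598.2, -96.7, 203.5]
orientation: [-0.0, 0.626, 0.78, 0.0]
ft_force: [0.7, -0.3, -0.9]
width: 0.265
gripper_force: 30.0
58 [288, 0, 73, 53, 1685] z58.5 [600.7  61.6] [40.9 44.5] 80.3
58 [249, 180, 59, 47, 1193] z58.5 [600.  -98.5] [44.8 43.9] 87.8
58 [546, 227, 14, 29, 143] z57.9 [860.8 -74.1] [ 7.  28.5] 0.6
units x y z [-0.027 -0.003  1.39 ] yaw now 12.5  tilt [-0.0003  0.0003]
```

```bash
python3 -m handwheel '[{"x":-0.04,"y":0.02,"z":0.3,"rx":0,"ry":0,"rz":0},{"x":0,"y":0,"z":0.4,"rx":0,"ry":0,"rz":0},{"x":0,"y":0,"z":0.2,"rx":0,"ry":0,"rz":0},{"x":0,"y":0,"z":0.1,"rx":0,"ry":0,"rz":0},{"x":0,"y":0,"z":0.1,"rx":0,"ry":0,"rz":0},{"x":0,"y":0,"z":0.08,"rx":0,"ry":0,"rz":0},{"x":0,"y":0,"z":0.08,"rx":0,"ry":0,"rz":0},{"x":0,"y":0,"z":0.08,"rx":0,"ry":0,"rz":0},{"x":0,"y":0,"z":0.06,"rx":0,"ry":0,"rz":0},{"x":0,"y":0,"z":0,"rx":0,"ry":0,"rz":0}]'
python3 -m handwheel '[{"x":0,"y":0,"z":0.03,"rx":0,"ry":0,"rz":0},{"x":0,"y":0,"z":0.03,"rx":0,"ry":0,"rz":0},{"x":0,"y":0,"z":0,"rx":0,"ry":0,"rz":0}]'
python3 -m handwheel '[{"x":0,"y":0,"z":0.03,"rx":0,"ry":0,"rz":0},{"x":0,"y":0,"z":0.02,"rx":0,"ry":0,"rz":0},{"x":0,"y":0,"z":0,"rx":0,"ry":0,"rz":0}]'
```

```text
time: 17.15
tool_pos: [599.4, -98.6, 147.4]
orientation: [-0.0, 0.626, 0.78, -0.0]
ft_force: [-0.5, 0.7, -1.8]
width: 0.265
gripper_force: 30.0
time: 17.45
tool_pos: [599.5, -98.7, 145.2]
orientation: [-0.0, 0.626, 0.78, -0.0]
ft_force: [-0.8, 0.1, -2.2]
width: 0.263
gripper_force: 30.0
time: 17.75
tool_pos: [599.4, -98.6, 143.2]
orientation: [-0.0, 0.626, 0.78, -0.0]
ft_force: [0.8, -0.6, -1.9]
width: 0.262
gripper_force: 30.0
```

```bash
python3 -m handwheel '[{"x":0,"y":0,"z":0.02,"rx":0,"ry":0,"rz":0},{"x":0,"y":0,"z":0.02,"rx":0,"ry":0,"rz":0},{"x":0,"y":0,"z":0,"rx":0,"ry":0,"rz":0}]'
python3 -m handwheel '[{"x":0,"y":0,"z":0.02,"rx":0,"ry":0,"rz":0},{"x":0,"y":0,"z":0,"rx":0,"ry":0,"rz":0}]'
```

```text
time: 18.05
tool_pos: [599.5, -98.6, 141.6]
orientation: [-0.0, 0.626, 0.78, -0.0]
ft_force: [0.6, 0.3, -1.7]
width: 0.262
gripper_force: 30.0
time: 18.25
tool_pos: [599.5, -98.6, 140.8]
orientation: [-0.0, 0.626, 0.78, -0.0]
ft_force: [0.4, -0.3, -1.0]
width: 0.264
gripper_force: 30.0
```

```bash
python3 -m handwheel '[{"x":0,"y":0,"z":0.05,"rx":0,"ry":0,"rz":0},{"x":0,"y":0,"z":0.05,"rx":0,"ry":0,"rz":0},{"x":0,"y":0,"z":0.05,"rx":0,"ry":0,"rz":0},{"x":0,"y":0,"z":0.05,"rx":0,"ry":0,"rz":0},{"x":0,"y":0,"z":0,"rx":0,"ry":0,"rz":0}]'
python3 -m handwheel '[{"x":0,"y":0,"z":0.05,"rx":0,"ry":0,"rz":0},{"x":0,"y":0,"z":0.05,"rx":0,"ry":0,"rz":0},{"x":0,"y":0,"z":0.05,"rx":0,"ry":0,"rz":0},{"x":0,"y":0,"z":0.05,"rx":0,"ry":0,"rz":0},{"x":0,"y":0,"z":0.05,"rx":0,"ry":0,"rz":0},{"x":0,"y":0,"z":0.05,"rx":0,"ry":0,"rz":0},{"x":0,"y":0,"z":0.05,"rx":0,"ry":0,"rz":0},{"x":0,"y":0,"z":0.05,"rx":0,"ry":0,"rz":0},{"x":0,"y":0,"z":0.05,"rx":0,"ry":0,"rz":0},{"x":0,"y":0,"z":0.05,"rx":0,"ry":0,"rz":0},{"x":0,"y":0,"z":0.03,"rx":0,"ry":0,"rz":0},{"x":0,"y":0,"z":0,"rx":0,"ry":0,"rz":0},{"x":0,"y":0,"z":0,"rx":0,"ry":0,"rz":0}]'
python3 -m handwheel '[{"x":0,"y":0,"z":-0.1,"rx":0,"ry":0,"rz":0},{"x":0,"y":0,"z":-0.3,"rx":0,"ry":0,"rz":0},{"x":0,"y":0,"z":-0.4,"rx":0,"ry":0,"rz":0},{"x":0,"y":0,"z":-0.4,"rx":0,"ry":0,"rz":0},{"x":0,"y":0,"z":-0.4,"rx":0,"ry":0,"rz":0},{"x":0,"y":0,"z":-0.4,"rx":0,"ry":0,"rz":0},{"x":0,"y":0,"z":-0.3,"rx":0,"ry":0,"rz":0},{"x":0,"y":0,"z":-0.1,"rx":0,"ry":0,"rz":0},{"x":0,"y":0,"z":0,"rx":0,"ry":0,"rz":0}]'
python3 - <<'E'
from h import *
go(450.6,-10.2,205)
E
```

```text
time: 18.75
tool_pos: [599.4, -98.6, 132.6]
orientation: [-0.0, 0.626, 0.78, -0.0]
ft_force: [0.9, 0.6, -2.6]
width: 0.265
gripper_force: 30.0
time: 20.05
tool_pos: [599.6, -98.6, 111.8]
orientation: [0.0, 0.626, 0.78, 0.0]
ft_force: [-0.4, -1.0, -1.5]
width: 0.261
gripper_force: 30.0
time: 20.95
tool_pos: [599.7, -98.7, 208.4]
orientation: [0.001, 0.626, 0.78, 0.0]
ft_force: [0.1, 0.2, -3.0]
width: 0.263
gripper_force: 30.0
units x y z [ 2.965 -3.163  0.08 ] yaw now 12.5  tilt [ 0.0011 -0.0003]
```

Block 3 (place 4) passes. Returning the gauge to its stand.

```bash
python3 -m handwheel '[{"x":0.2,"y":-0.2,"z":0,"rx":0,"ry":0,"rz":0},{"x":0.45,"y":-0.5,"z":0,"rx":0,"ry":0,"rz":0},{"x":0.5,"y":-0.5,"z":0,"rx":0,"ry":0,"rz":0},{"x":0.5,"y":-0.5,"z":0,"rx":0,"ry":0,"rz":0},{"x":0.5,"y":-0.5,"z":0,"rx":0,"ry":0,"rz":0},{"x":0.5,"y":-0.5,"z":0,"rx":0,"ry":0,"rz":0},{"x":0.315,"y":-0.463,"z":0,"rx":0,"ry":0,"rz":0},{"x":0,"y":0,"z":0,"rx":0,"ry":0,"rz":0},{"x":0,"y":0,"z":0,"rx":0,"ry":0,"rz":0}]'
python3 - <<'E'
from h import *
c,im,d,P=wrist('w7'); z=P[:,:,2]
rects(c,P,(abs(z-59)<3.5)&(P[:,:,1]<260),59,300)
go(450.7,-10.5,112)
im2,d2=arm.grab_frame('top'); pic(im2,'top1')
E
```

```text
time: 21.85
tool_pos: [449.9, -9.9, 207.5]
orientation: [-0.0, 0.626, 0.78, -0.0]
ft_force: [0.9, 0.4, -1.1]
width: 0.26
gripper_force: 30.0
59 [427, 72, 91, 122, 4133] z58.5 [599.2  87.6] [91.1 55. ] 79.8
59 [239, 167, 80, 68, 3696] z60.5 [450.3  -7. ] [70. 63.] 10.7
units x y z [-9.00e-03  1.00e-03  2.39e+00] yaw now 12.5  tilt [ 0.0002 -0.0001]
```

View pics/w7.png

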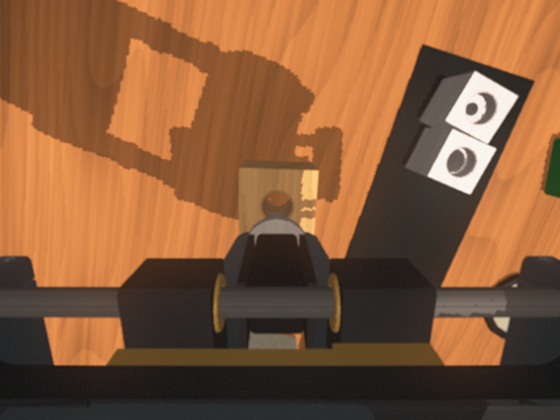

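The picture shows block 2 knocked up against block 1, now at (466,160). The gauge is above the stand hole at (277,203). Lowering the gauge and releasing it.

```bash
python3 -m handwheel '[{"x":0,"y":0,"z":0.3,"rx":0,"ry":0,"rz":0},{"x":0,"y":0,"z":0.4,"rx":0,"ry":0,"rz":0},{"x":0,"y":0,"z":0.3,"rx":0,"ry":0,"rz":0},{"x":0,"y":0,"z":0.2,"rx":0,"ry":0,"rz":0},{"x":0,"y":0,"z":0.2,"rx":0,"ry":0,"rz":0},{"x":0,"y":0,"z":0.2,"rx":0,"ry":0,"rz":0},{"x":0,"y":0,"z":0.2,"rx":0,"ry":0,"rz":0},{"x":0,"y":0,"z":0.2,"rx":0,"ry":0,"rz":0},{"x":0,"y":0,"z":0.2,"rx":0,"ry":0,"rz":0},{"x":0,"y":0,"z":0.12,"rx":0,"ry":0,"rz":0},{"x":0,"y":0,"z":0.05,"rx":0,"ry":0,"rz":0},{"x":0,"y":0,"z":0,"rx":0,"ry":0,"rz":0},{"x":0,"y":0,"z":0,"rx":0,"ry":0,"rz":0}]'
```

```text
time: 23.25
tool_pos: [450.6, -10.2, 113.1]
orientation: [0.0, 0.626, 0.78, 0.0]
ft_force: [-0.7, 0.3, -3.4]
width: 0.263
gripper_force: 30.0
```

```bash
python3 -m handwheel '[{"x":0,"y":0,"z":0.025,"rx":0,"ry":0,"rz":0},{"x":0,"y":0,"z":0.02,"rx":0,"ry":0,"rz":0},{"x":0,"y":0,"z":0,"rx":0,"ry":0,"rz":0}]'
python3 -m handwheel '[{"x":0,"y":0,"z":0,"rx":0,"ry":0,"rz":0},{"x":0,"y":0,"z":0,"rx":0,"ry":0,"rz":0},{"x":0,"y":0,"z":0,"rx":0,"ry":0,"rz":0},{"x":0,"y":0,"z":0,"rx":0,"ry":0,"rz":0},{"x":0,"y":0,"z":0,"rx":0,"ry":0,"rz":0},{"x":0,"y":0,"z":-0.2,"rx":0,"ry":0,"rz":0},{"x":0,"y":0,"z":-0.4,"rx":0,"ry":0,"rz":0},{"x":0,"y":0,"z":-0.5,"rx":0,"ry":0,"rz":0},{"x":0,"y":0,"z":-0.5,"rx":0,"ry":0,"rz":0},{"x":0,"y":0,"z":-0.4,"rx":0,"ry":0,"rz":0},{"x":0,"y":0,"z":-0.3,"rx":0,"ry":0,"rz":0},{"x":0,"y":0,"z":0,"rx":0,"ry":0,"rz":0},{"x":0,"y":0,"z":0,"rx":0,"ry":0,"rz":0}]' 0.65
python3 - <<'E'
from h import *
c,im,d,P=wrist('w8'); z=P[:,:,2]; b=(abs(z-58.5)<3)&(P[:,:,0]>540)
rects(c,P,b,58,300); rects(c,P,(abs(z-135)<3),135,60)
# split the two touching blocks by eroding
e=cv2.erode(b.astype(np.uint8),np.ones((9,9)))
g=(im.min(2)>185)&(abs(z-58.5)<3)&(P[:,:,0]>540)
rects(c,P,cv2.erode(g.astype(np.uint8),np.ones((5,5))),58,200)
cr=im[40:220,380:540]; pic(cv2.resize(cr,None,fx=3,fy=3,interpolation=2),'w8c')
s=arm.sense(); print(s['tool_pos'])
E
```

```text
time: 23.55
tool_pos: [450.4, -10.1, 111.1]
orientation: [0.0, 0.626, 0.78, 0.0]
ft_force: [0.3, 0.2, -1.9]
width: 0.263
gripper_force: 30.0
time: 24.85
tool_pos: [450.3, -10.1, 203.2]
orientation: [0.0, 0.626, 0.78, 0.0]
ft_force: [-0.6, -0.7, -0.9]
width: 0.652
gripper_force: 0.0
58 [428, 70, 92, 125, 4245] z58.5 [599.8  87.7] [91.4 55.2] 79.7
135 [259, 218, 36, 34, 1135] z135.2 [450.5 -10.3] [23.7 23.7] 12.4
58 [452, 74, 65, 66, 1096] z58.6 [601.3 110.6] [39.8 38.9] 76.4
58 [433, 132, 62, 59, 950] z58.5 [601.1  63.8] [39.7 38.9] 80.0
[450.12334234 -10.08321325 202.80218129]
```

View pics/w8c.png

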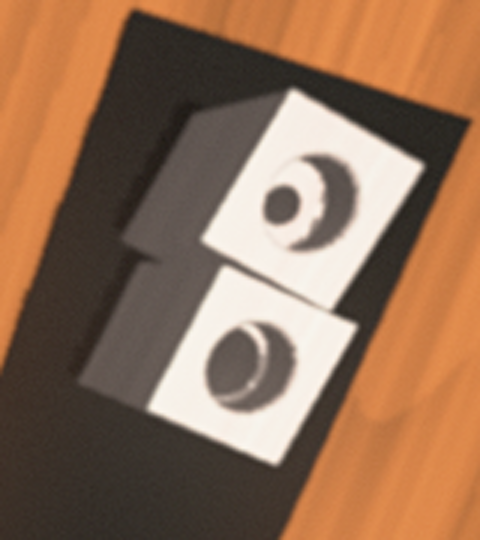

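The gauge is seated (top at 135 mm, upright). The crop shows block 1 (step visible) at crop (312,200) and block 2 at crop (252,365), touching it. Going for block 3 (place 4) first.

```bash
python3 -m handwheel '[{"x":-0.2,"y":0.2,"z":0,"rx":0,"ry":0,"rz":0},{"x":-0.45,"y":0.5,"z":0,"rx":0,"ry":0,"rz":0},{"x":-0.5,"y":0.5,"z":0,"rx":0,"ry":0,"rz":0},{"x":-0.5,"y":0.5,"z":0,"rx":0,"ry":0,"rz":0},{"x":-0.5,"y":0.5,"z":0,"rx":0,"ry":0,"rz":0},{"x":-0.5,"y":0.5,"z":0,"rx":0,"ry":0,"rz":0},{"x":-0.31,"y":0.46,"z":0,"rx":0,"ry":0,"rz":0},{"x":0,"y":0,"z":0,"rx":0,"ry":0,"rz":0.7},{"x":0,"y":0,"z":0,"rx":0,"ry":0,"rz":0.7},{"x":0,"y":0,"z":0,"rx":0,"ry":0,"rz":0.31},{"x":0,"y":0,"z":0,"rx":0,"ry":0,"rz":0},{"x":0,"y":0,"z":0,"rx":0,"ry":0,"rz":0}]' 0.75
python3 - <<'E'
from h import *
c,im,d,P=wrist(); z=P[:,:,2]; b=(abs(z-58.5)<3)&(P[:,:,0]>540)&(P[:,:,0]<700)
r=rects(c,P,b,58,300)
go(599.6,-98.6,52,-2.2)
E
```

```text
time: 26.1
tool_pos: [599.5, -98.7, 202.5]
orientation: [-0.0, 0.72, 0.694, -0.0]
ft_force: [-0.2, -0.1, 0.7]
width: 0.751
gripper_force: 0.0
58 [239, 0, 61, 39, 1361] z58.5 [599.4  54.8] [27.  44.5] 81.1
58 [252, 182, 50, 48, 1733] z58.5 [599.9 -98.4] [43.6 44.1] 87.8
units x y z [2.000e-03 4.000e-03 3.767e+00] yaw now -2.1 rz units 0.01 tilt [-0.0005  0.0001]
```

```bash
python3 -m handwheel '[{"x":0,"y":0,"z":0.3,"rx":0,"ry":0,"rz":0},{"x":0,"y":0,"z":0.5,"rx":0,"ry":0,"rz":0},{"x":0,"y":0,"z":0.5,"rx":0,"ry":0,"rz":0},{"x":0,"y":0,"z":0.5,"rx":0,"ry":0,"rz":0},{"x":0,"y":0,"z":0.5,"rx":0,"ry":0,"rz":0},{"x":0,"y":0,"z":0.5,"rx":0,"ry":0,"rz":0},{"x":0,"y":0,"z":0.4,"rx":0,"ry":0,"rz":0},{"x":0,"y":0,"z":0.4,"rx":0,"ry":0,"rz":0},{"x":0,"y":0,"z":0.17,"rx":0,"ry":0,"rz":0},{"x":0,"y":0,"z":0,"rx":0,"ry":0,"rz":0}]'
python3 -m handwheel '[{"x":0,"y":0,"z":0,"rx":0,"ry":0,"rz":0},{"x":0,"y":0,"z":0,"rx":0,"ry":0,"rz":0},{"x":0,"y":0,"z":0,"rx":0,"ry":0,"rz":0},{"x":0,"y":0,"z":0,"rx":0,"ry":0,"rz":0},{"x":0,"y":0,"z":0,"rx":0,"ry":0,"rz":0},{"x":0,"y":0,"z":0,"rx":0,"ry":0,"rz":0}]' 0.35
python3 -m handwheel '[{"x":0,"y":0,"z":-0.2,"rx":0,"ry":0,"rz":0},{"x":0,"y":0,"z":-0.4,"rx":0,"ry":0,"rz":0},{"x":0,"y":0,"z":-0.5,"rx":0,"ry":0,"rz":0},{"x":0,"y":0,"z":-0.5,"rx":0,"ry":0,"rz":0},{"x":0,"y":0,"z":-0.5,"rx":0,"ry":0,"rz":0},{"x":0,"y":0,"z":-0.5,"rx":0,"ry":0,"rz":0},{"x":0,"y":0,"z":-0.5,"rx":0,"ry":0,"rz":0},{"x":0,"y":0,"z":-0.4,"rx":0,"ry":0,"rz":0},{"x":0,"y":0,"z":-0.2,"rx":0,"ry":0,"rz":0},{"x":0,"y":0,"z":0,"rx":0,"ry":0,"rz":0}]'
```

```text
time: 27.15
tool_pos: [598.7, -98.3, 51.1]
orientation: [-0.001, 0.721, 0.693, -0.001]
ft_force: [0.0, 0.3, 0.1]
width: 0.751
gripper_force: 0.0
time: 27.75
tool_pos: [599.7, -98.5, 52.9]
orientation: [0.0, 0.721, 0.693, 0.0]
ft_force: [-0.0, -0.9, 6.8]
width: 0.481
gripper_force: 30.0
time: 28.75
tool_pos: [599.7, -98.6, 201.4]
orientation: [0.001, 0.721, 0.693, 0.0]
ft_force: [0.1, -0.8, -2.5]
width: 0.479
gripper_force: 30.0
```

```bash
python3 -m handwheel '[{"x":-0.3,"y":-0.2,"z":0,"rx":0,"ry":0,"rz":0},{"x":-0.6,"y":-0.4,"z":0,"rx":0,"ry":0,"rz":0},{"x":-0.6,"y":-0.4,"z":0,"rx":0,"ry":0,"rz":0},{"x":-0.6,"y":-0.4,"z":0,"rx":0,"ry":0,"rz":0},{"x":-0.6,"y":-0.4,"z":0,"rx":0,"ry":0,"rz":0},{"x":-0.6,"y":-0.4,"z":0,"rx":0,"ry":0,"rz":0},{"x":-0.6,"y":-0.4,"z":0,"rx":0,"ry":0,"rz":0},{"x":-0.6,"y":-0.4,"z":0,"rx":0,"ry":0,"rz":0},{"x":-0.6,"y":-0.4,"z":0,"rx":0,"ry":0,"rz":0},{"x":-0.6,"y":-0.35,"z":0,"rx":0,"ry":0,"rz":0},{"x":-0.43,"y":-0.19,"z":0,"rx":0,"ry":0,"rz":0},{"x":0,"y":0,"z":0,"rx":0,"ry":0,"rz":-0.45},{"x":0,"y":0,"z":0,"rx":0,"ry":0,"rz":0},{"x":0,"y":0,"z":0,"rx":0,"ry":0,"rz":0}]'
python3 - <<'E'
from h import *
c,im,d,P=wrist('w9'); z=P[:,:,2]; X,Y=P[:,:,0],P[:,:,1]
top=(z>68)&(z<92)&(Y>-420); rects(c,P,top,77,300)
fl=(abs(z-5)<4)&(X<530)&(Y<-150)&(im.min(2)>110); rects(c,P,fl,5,500)
go(432.6,-337.9,54,1.7)
E
```

```text
time: 30.15
tool_pos: [431.7, -337.1, 199.7]
orientation: [-0.001, 0.698, 0.716, -0.0]
ft_force: [-0.0, -0.4, -0.7]
width: 0.48
gripper_force: 30.0
77 [192, 0, 368, 287, 44177] z84.5 [ 524.  -289.7] [307.6 226.6] 1.7
5 [224, 39, 137, 208, 19462] z5.5 [ 445.2 -291.7] [128.9 205.7] 1.7
units x y z [-0.027  0.018  3.646] yaw now 1.5 rz units -0.02 tilt [-0.0007  0.0007]
```

View pics/w9.png

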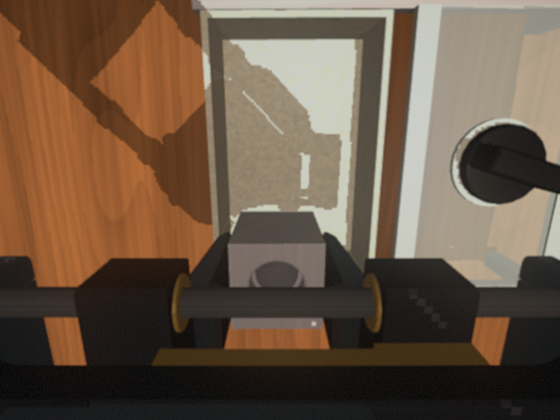

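The picture shows the block held at (275,270) over the case, whose inner floor is clear from (225,40) to (360,250). The cover edge is at x≈410, clear of the gripper. Lowering.

```bash
python3 -m handwheel '[{"x":0,"y":0.15,"z":0.3,"rx":0,"ry":0,"rz":0},{"x":0,"y":0,"z":0.5,"rx":0,"ry":0,"rz":0},{"x":0,"y":0,"z":0.5,"rx":0,"ry":0,"rz":0},{"x":0,"y":0,"z":0.5,"rx":0,"ry":0,"rz":0},{"x":0,"y":0,"z":0.5,"rx":0,"ry":0,"rz":0},{"x":0,"y":0,"z":0.4,"rx":0,"ry":0,"rz":0},{"x":0,"y":0,"z":0.3,"rx":0,"ry":0,"rz":0},{"x":0,"y":0,"z":0.2,"rx":0,"ry":0,"rz":0},{"x":0,"y":0,"z":0.2,"rx":0,"ry":0,"rz":0},{"x":0,"y":0,"z":0.12,"rx":0,"ry":0,"rz":0},{"x":0,"y":0,"z":0.05,"rx":0,"ry":0,"rz":0},{"x":0,"y":0,"z":0,"rx":0,"ry":0,"rz":0}]'
python3 -m handwheel '[{"x":0,"y":0,"z":0.02,"rx":0,"ry":0,"rz":0},{"x":0,"y":0,"z":0,"rx":0,"ry":0,"rz":0}]'
```

```text
time: 31.4
tool_pos: [438.4, -337.3, 57.6]
orientation: [0.0, 0.697, 0.717, -0.0]
ft_force: [-0.5, 0.9, -1.9]
width: 0.477
gripper_force: 30.0
time: 31.6
tool_pos: [438.5, -337.3, 57.0]
orientation: [0.0, 0.697, 0.717, 0.0]
ft_force: [-0.2, 0.9, -1.0]
width: 0.482
gripper_force: 30.0
```

```bash
python3 -m handwheel '[{"x":0,"y":0,"z":0.02,"rx":0,"ry":0,"rz":0},{"x":0,"y":0,"z":0.02,"rx":0,"ry":0,"rz":0},{"x":0,"y":0,"z":0,"rx":0,"ry":0,"rz":0}]'
python3 -m handwheel '[{"x":0,"y":0,"z":0,"rx":0,"ry":0,"rz":0},{"x":0,"y":0,"z":0,"rx":0,"ry":0,"rz":0},{"x":0,"y":0,"z":0,"rx":0,"ry":0,"rz":0},{"x":0,"y":0,"z":0,"rx":0,"ry":0,"rz":0},{"x":0,"y":0,"z":-0.2,"rx":0,"ry":0,"rz":0},{"x":0,"y":0,"z":-0.4,"rx":0,"ry":0,"rz":0},{"x":0,"y":0,"z":-0.5,"rx":0,"ry":0,"rz":0},{"x":0,"y":0,"z":-0.5,"rx":0,"ry":0,"rz":0},{"x":0,"y":0,"z":-0.5,"rx":0,"ry":0,"rz":0},{"x":0,"y":0,"z":-0.5,"rx":0,"ry":0,"rz":0},{"x":0,"y":0,"z":-0.5,"rx":0,"ry":0,"rz":0},{"x":0,"y":0,"z":-0.4,"rx":0,"ry":0,"rz":0},{"x":0,"y":0,"z":-0.2,"rx":0,"ry":0,"rz":0},{"x":0,"y":0,"z":0,"rx":0,"ry":0,"rz":0},{"x":0,"y":0,"z":0,"rx":0,"ry":0,"rz":0}]' 0.65
python3 - <<'E'
from h import *
c,im,d,P=wrist(); z=P[:,:,2]; X,Y=P[:,:,0],P[:,:,1]
rects(c,P,(abs(z-60)<3)&(Y<-280)&(X<480),60,300)
c,d=cam('top'),None; im,d=arm.grab_frame('top'); pic(im,'top2'); P=cloud(c,d);P[d<=0]=-999; z,X,Y=P[:,:,2],P[:,:,0],P[:,:,1]
rects(c,P,(abs(z-58.5)<5)&(X>540)&(X<680)&(Y<160)&(Y>-150),58,100); rects(c,P,(z>100)&(abs(X-450)<40)&(abs(Y+10)<40),135,30)
go(601.1,63.8,200,-10)
E
```

```text
time: 31.9
tool_pos: [438.3, -337.1, 55.1]
orientation: [-0.0, 0.697, 0.717, 0.0]
ft_force: [-0.1, -0.5, -1.6]
width: 0.481
gripper_force: 30.0
time: 33.4
tool_pos: [438.1, -337.0, 202.7]
orientation: [-0.0, 0.697, 0.717, 0.0]
ft_force: [-0.2, 0.2, 0.1]
width: 0.652
gripper_force: 0.0
60 [252, 183, 50, 48, 1751] z60.5 [ 438.5 -337.1] [44.1 43.4] 1.6
58 [225, 173, 46, 23, 623] z58.8 [600.8  87.9] [97.1 49.2] 89.5
135 [289, 243, 15, 15, 177] z135.3 [449.3 -10. ] [26.  25.2] 13.2
units x y z [9.896 4.362 0.062] yaw now 1.6 rz units 1.35 tilt [-0.0011  0.001 ]
```

Block 3 stands in the case (top at 60.5). Back for block 2.

```bash
python3 -m handwheel '[{"x":0.3,"y":0.1,"z":0,"rx":0,"ry":0,"rz":0.65},{"x":0.6,"y":0.2,"z":0,"rx":0,"ry":0,"rz":0.7},{"x":0.6,"y":0.3,"z":0,"rx":0,"ry":0,"rz":0},{"x":0.6,"y":0.3,"z":0,"rx":0,"ry":0,"rz":0},{"x":0.6,"y":0.3,"z":0,"rx":0,"ry":0,"rz":0},{"x":0.6,"y":0.3,"z":0,"rx":0,"ry":0,"rz":0},{"x":0.6,"y":0.3,"z":0,"rx":0,"ry":0,"rz":0},{"x":0.6,"y":0.3,"z":0,"rx":0,"ry":0,"rz":0},{"x":0.6,"y":0.3,"z":0,"rx":0,"ry":0,"rz":0},{"x":0.6,"y":0.3,"z":0,"rx":0,"ry":0,"rz":0},{"x":0.6,"y":0.3,"z":0,"rx":0,"ry":0,"rz":0},{"x":0.6,"y":0.3,"z":0,"rx":0,"ry":0,"rz":0},{"x":0.6,"y":0.4,"z":0,"rx":0,"ry":0,"rz":0},{"x":0.6,"y":0.4,"z":0,"rx":0,"ry":0,"rz":0},{"x":0.3,"y":0.4,"z":0,"rx":0,"ry":0,"rz":0},{"x":0,"y":0,"z":0,"rx":0,"ry":0,"rz":0},{"x":0,"y":0,"z":0,"rx":0,"ry":0,"rz":0}]' 0.75
python3 - <<'E'
from h import *
c,im,d,P=wrist(); z=P[:,:,2]; X,Y=P[:,:,0],P[:,:,1]
g=(im.min(2)>110)&(abs(z-58.5)<3)&(X>540)&(X<680)
rects(c,P,g,58,300);rects(c,P,cv2.erode(g.astype(np.uint8),np.ones((5,5))),58,200)
go(601.1,63.8,52,-10)
E
```

```text
time: 35.2
tool_pos: [668.5, -35.2, 202.1]
orientation: [-0.001, 0.766, 0.643, -0.001]
ft_force: [0.1, -0.0, -0.3]
width: 0.749
gripper_force: 0.0
58 [133, 14, 71, 120, 4660] z58.5 [600.3  88. ] [90.4 53.9] 80.0
58 [135, 16, 53, 59, 1604] z58.5 [601.  110.6] [40.9 41.3] 76.0
58 [149, 80, 53, 52, 1338] z58.5 [601.   64.2] [40.5 40.7] 79.9
units x y z [ 2.157 -2.078  3.761] yaw now -10.0 rz units 0.00 tilt [-0.0016  0.    ]
```

```bash
python3 -m handwheel '[{"x":0.3,"y":-0.3,"z":0,"rx":0,"ry":0,"rz":0},{"x":0.5,"y":-0.5,"z":0,"rx":0,"ry":0,"rz":0},{"x":0.5,"y":-0.5,"z":0,"rx":0,"ry":0,"rz":0},{"x":0.5,"y":-0.5,"z":0,"rx":0,"ry":0,"rz":0},{"x":0.37,"y":-0.28,"z":0,"rx":0,"ry":0,"rz":0},{"x":0,"y":0,"z":0,"rx":0,"ry":0,"rz":0},{"x":0,"y":0,"z":0,"rx":0,"ry":0,"rz":0}]'
python3 - <<'E'
from h import *
c,im,d,P=wrist('w10'); z=P[:,:,2]; X,Y=P[:,:,0],P[:,:,1]
g=(im.min(2)>100)&(abs(z-58.5)<3)&(X>540)&(X<680)
rects(c,P,g,58,300);rects(c,P,cv2.erode(g.astype(np.uint8),np.ones((5,5))),58,200)
go(601,64,52,-10)
E
```

```text
time: 35.95
tool_pos: [602.2, 64.6, 203.4]
orientation: [0.0, 0.766, 0.643, 0.0]
ft_force: [0.7, -0.2, -0.6]
width: 0.751
gripper_force: 0.0
58 [240, 128, 60, 103, 3633] z58.5 [600.5  88. ] [92.  52.1] 81.1
58 [242, 131, 56, 98, 2084] z58.5 [600.4  87.7] [87.4 48.4] 81.0
units x y z [-0.009 -0.037  3.781] yaw now -10.0 rz units 0.00 tilt [ 0.0005 -0.0003]
```

```bash
python3 -m handwheel '[{"x":-0.01,"y":-0.03,"z":0.3,"rx":0,"ry":0,"rz":0},{"x":0,"y":0,"z":0.5,"rx":0,"ry":0,"rz":0},{"x":0,"y":0,"z":0.5,"rx":0,"ry":0,"rz":0},{"x":0,"y":0,"z":0.5,"rx":0,"ry":0,"rz":0},{"x":0,"y":0,"z":0.5,"rx":0,"ry":0,"rz":0},{"x":0,"y":0,"z":0.5,"rx":0,"ry":0,"rz":0},{"x":0,"y":0,"z":0.4,"rx":0,"ry":0,"rz":0},{"x":0,"y":0,"z":0.4,"rx":0,"ry":0,"rz":0},{"x":0,"y":0,"z":0.18,"rx":0,"ry":0,"rz":0},{"x":0,"y":0,"z":0,"rx":0,"ry":0,"rz":0}]'
python3 -m handwheel '[{"x":0,"y":0,"z":0,"rx":0,"ry":0,"rz":0},{"x":0,"y":0,"z":0,"rx":0,"ry":0,"rz":0},{"x":0,"y":0,"z":0,"rx":0,"ry":0,"rz":0},{"x":0,"y":0,"z":0,"rx":0,"ry":0,"rz":0},{"x":0,"y":0,"z":0,"rx":0,"ry":0,"rz":0},{"x":0,"y":0,"z":0,"rx":0,"ry":0,"rz":0}]' 0.35
python3 -m handwheel '[{"x":0,"y":0,"z":-0.2,"rx":0,"ry":0,"rz":0},{"x":0,"y":0,"z":-0.4,"rx":0,"ry":0,"rz":0},{"x":0,"y":0,"z":-0.5,"rx":0,"ry":0,"rz":0},{"x":0,"y":0,"z":-0.5,"rx":0,"ry":0,"rz":0},{"x":0,"y":0,"z":-0.5,"rx":0,"ry":0,"rz":0},{"x":0,"y":0,"z":-0.5,"rx":0,"ry":0,"rz":0},{"x":0,"y":0,"z":-0.5,"rx":0,"ry":0,"rz":0},{"x":0,"y":0,"z":-0.4,"rx":0,"ry":0,"rz":0},{"x":0,"y":0,"z":-0.2,"rx":0,"ry":0,"rz":0},{"x":0,"y":0,"z":0,"rx":0,"ry":0,"rz":0},{"x":0,"y":0,"z":0,"rx":0,"ry":0,"rz":-0.7},{"x":0,"y":0,"z":0,"rx":0,"ry":0,"rz":-0.66},{"x":0,"y":0,"z":0,"rx":0,"ry":0,"rz":0},{"x":0,"y":0,"z":0,"rx":0,"ry":0,"rz":0}]'
python3 - <<'E'
from h import *
go(439.5,-260,200,1.7)
E
```

```text
time: 37.0
tool_pos: [600.2, 63.9, 50.5]
orientation: [-0.001, 0.766, 0.643, -0.001]
ft_force: [0.1, -0.1, -0.2]
width: 0.75
gripper_force: 0.0
time: 37.6
tool_pos: [601.2, 64.4, 52.5]
orientation: [0.0, 0.766, 0.643, 0.0]
ft_force: [0.3, -0.8, 6.1]
width: 0.479
gripper_force: 30.0
time: 39.0
tool_pos: [600.5, 64.4, 199.2]
orientation: [-0.0, 0.698, 0.717, -0.0]
ft_force: [0.6, -0.3, -2.5]
width: 0.48
gripper_force: 30.0
units x y z [-7.999 -4.243 -0.015] yaw now 1.5 rz units -0.02 tilt [-0.0011 -0.    ]
```

```bash
python3 -m handwheel '[{"x":-0.3,"y":-0.1,"z":0,"rx":0,"ry":0,"rz":0},{"x":-0.6,"y":-0.3,"z":0,"rx":0,"ry":0,"rz":0},{"x":-0.6,"y":-0.3,"z":0,"rx":0,"ry":0,"rz":0},{"x":-0.6,"y":-0.3,"z":0,"rx":0,"ry":0,"rz":0},{"x":-0.6,"y":-0.3,"z":0,"rx":0,"ry":0,"rz":0},{"x":-0.6,"y":-0.3,"z":0,"rx":0,"ry":0,"rz":0},{"x":-0.6,"y":-0.4,"z":0,"rx":0,"ry":0,"rz":0},{"x":-0.6,"y":-0.4,"z":0,"rx":0,"ry":0,"rz":0},{"x":-0.6,"y":-0.4,"z":0,"rx":0,"ry":0,"rz":0},{"x":-0.6,"y":-0.4,"z":0,"rx":0,"ry":0,"rz":0},{"x":-0.6,"y":-0.4,"z":0,"rx":0,"ry":0,"rz":0},{"x":-0.6,"y":-0.4,"z":0,"rx":0,"ry":0,"rz":0},{"x":-0.6,"y":-0.3,"z":0,"rx":0,"ry":0,"rz":0},{"x":-0.37,"y":-0.04,"z":0,"rx":0,"ry":0,"rz":0},{"x":0,"y":0,"z":0,"rx":0,"ry":0,"rz":0},{"x":0,"y":0,"z":0,"rx":0,"ry":0,"rz":0}]'
python3 - <<'E'
from h import *
c,im,d,P=wrist(); z=P[:,:,2]; X,Y=P[:,:,0],P[:,:,1]
fl=(abs(z-5)<4)&(X<530)&(Y<-150)&(im.min(2)>110); rects(c,P,fl,5,500)
go(435.5,-253,57,1.7)
E
```

```text
time: 40.6
tool_pos: [436.9, -255.3, 199.8]
orientation: [-0.0, 0.697, 0.717, 0.0]
ft_force: [-0.1, -1.0, -2.4]
width: 0.48
gripper_force: 30.0
5 [219, 132, 131, 111, 10730] z5.5 [ 444.1 -249.7] [129.5 116.5] 1.4
units x y z [ 0.045 -0.033  3.569] yaw now 1.7 rz units -0.00 tilt [-0.0002  0.0005]
```

```bash
python3 -m handwheel '[{"x":0.04,"y":-0.03,"z":0.3,"rx":0,"ry":0,"rz":0},{"x":0,"y":0,"z":0.5,"rx":0,"ry":0,"rz":0},{"x":0,"y":0,"z":0.5,"rx":0,"ry":0,"rz":0},{"x":0,"y":0,"z":0.5,"rx":0,"ry":0,"rz":0},{"x":0,"y":0,"z":0.5,"rx":0,"ry":0,"rz":0},{"x":0,"y":0,"z":0.4,"rx":0,"ry":0,"rz":0},{"x":0,"y":0,"z":0.3,"rx":0,"ry":0,"rz":0},{"x":0,"y":0,"z":0.2,"rx":0,"ry":0,"rz":0},{"x":0,"y":0,"z":0.2,"rx":0,"ry":0,"rz":0},{"x":0,"y":0,"z":0.12,"rx":0,"ry":0,"rz":0},{"x":0,"y":0,"z":0.04,"rx":0,"ry":0,"rz":0},{"x":0,"y":0,"z":0.03,"rx":0,"ry":0,"rz":0},{"x":0,"y":0,"z":0,"rx":0,"ry":0,"rz":0}]'
python3 -m handwheel '[{"x":0,"y":0,"z":0.015,"rx":0,"ry":0,"rz":0},{"x":0,"y":0,"z":0.015,"rx":0,"ry":0,"rz":0},{"x":0,"y":0,"z":0,"rx":0,"ry":0,"rz":0}]'
```

```text
time: 41.95
tool_pos: [435.6, -254.0, 56.5]
orientation: [0.0, 0.696, 0.718, 0.0]
ft_force: [1.0, -0.4, -2.3]
width: 0.484
gripper_force: 30.0
time: 42.25
tool_pos: [435.6, -253.9, 55.2]
orientation: [0.0, 0.696, 0.718, 0.0]
ft_force: [-0.5, -0.4, -2.1]
width: 0.481
gripper_force: 30.0
```

```bash
python3 -m handwheel '[{"x":0,"y":0,"z":0,"rx":0,"ry":0,"rz":0},{"x":0,"y":0,"z":0,"rx":0,"ry":0,"rz":0},{"x":0,"y":0,"z":0,"rx":0,"ry":0,"rz":0},{"x":0,"y":0,"z":0,"rx":0,"ry":0,"rz":0},{"x":0,"y":0,"z":-0.2,"rx":0,"ry":0,"rz":0},{"x":0,"y":0,"z":-0.4,"rx":0,"ry":0,"rz":0},{"x":0,"y":0,"z":-0.5,"rx":0,"ry":0,"rz":0},{"x":0,"y":0,"z":-0.5,"rx":0,"ry":0,"rz":0},{"x":0,"y":0,"z":-0.5,"rx":0,"ry":0,"rz":0},{"x":0,"y":0,"z":-0.5,"rx":0,"ry":0,"rz":0},{"x":0,"y":0,"z":-0.5,"rx":0,"ry":0,"rz":0},{"x":0,"y":0,"z":-0.4,"rx":0,"ry":0,"rz":0},{"x":0,"y":0,"z":-0.2,"rx":0,"ry":0,"rz":0},{"x":0,"y":0,"z":0,"rx":0,"ry":0,"rz":0},{"x":0,"y":0,"z":0,"rx":0,"ry":0,"rz":0}]' 0.65
python3 - <<'E'
from h import *
c,im,d,P=wrist(); z=P[:,:,2]; X,Y=P[:,:,0],P[:,:,1]
rects(c,P,(abs(z-60)<3)&(Y<-190)&(Y>-300)&(X<480),60,300)
go(601,110.7,200,-14)
E
```

```text
time: 43.75
tool_pos: [435.3, -253.7, 202.7]
orientation: [-0.0, 0.696, 0.718, -0.0]
ft_force: [1.0, 0.3, -0.3]
width: 0.651
gripper_force: 0.0
60 [252, 183, 50, 49, 1746] z60.5 [ 435.8 -254.3] [44.1 44.4] 1.7
units x y z [8.98  4.417 0.064] yaw now 1.7 rz units 1.83 tilt [-0.0009  0.0006]
```

Block 2 stands in the case (60.5). Now block 1, for the tray.

```bash
python3 -m handwheel '[{"x":0.3,"y":0.1,"z":0,"rx":0,"ry":0,"rz":0},{"x":0.6,"y":0.3,"z":0,"rx":0,"ry":0,"rz":0},{"x":0.6,"y":0.3,"z":0,"rx":0,"ry":0,"rz":0},{"x":0.6,"y":0.3,"z":0,"rx":0,"ry":0,"rz":0},{"x":0.6,"y":0.3,"z":0,"rx":0,"ry":0,"rz":0},{"x":0.6,"y":0.3,"z":0,"rx":0,"ry":0,"rz":0},{"x":0.6,"y":0.3,"z":0,"rx":0,"ry":0,"rz":0},{"x":0.6,"y":0.3,"z":0,"rx":0,"ry":0,"rz":0},{"x":0.6,"y":0.3,"z":0,"rx":0,"ry":0,"rz":0},{"x":0.6,"y":0.3,"z":0,"rx":0,"ry":0,"rz":0},{"x":0.6,"y":0.3,"z":0,"rx":0,"ry":0,"rz":0},{"x":0.6,"y":0.3,"z":0,"rx":0,"ry":0,"rz":0},{"x":0.6,"y":0.3,"z":0,"rx":0,"ry":0,"rz":0},{"x":0.6,"y":0.3,"z":0,"rx":0,"ry":0,"rz":0},{"x":0.6,"y":0.3,"z":0,"rx":0,"ry":0,"rz":0},{"x":0.28,"y":0.12,"z":0,"rx":0,"ry":0,"rz":0.4},{"x":0,"y":0,"z":0,"rx":0,"ry":0,"rz":0.7},{"x":0,"y":0,"z":0,"rx":0,"ry":0,"rz":0.73},{"x":0,"y":0,"z":0,"rx":0,"ry":0,"rz":0},{"x":0,"y":0,"z":0,"rx":0,"ry":0,"rz":0}]' 0.75
python3 - <<'E'
from h import *
c,im,d,P=wrist(); z=P[:,:,2]; X,Y=P[:,:,0],P[:,:,1]
rects(c,P,(abs(z-58.5)<3)&(X>540)&(X<680)&(Y<190),58,300)
go(601,110.7,52,-13.5)
E
```

```text
time: 45.8
tool_pos: [601.0, 110.9, 202.6]
orientation: [-0.0, 0.787, 0.617, -0.0]
ft_force: [-0.1, -0.6, -0.3]
width: 0.749
gripper_force: 0.0
58 [252, 182, 50, 49, 1745] z58.5 [601.1 110.7] [44.6 44. ] 76.2
units x y z [-2.000e-03 -0.000e+00  3.768e+00] yaw now -13.8 rz units -0.04 tilt [-0.0008 -0.0001]
```

```bash
python3 -m handwheel '[{"x":0,"y":0,"z":0.3,"rx":0,"ry":0,"rz":0},{"x":0,"y":0,"z":0.5,"rx":0,"ry":0,"rz":0},{"x":0,"y":0,"z":0.5,"rx":0,"ry":0,"rz":0},{"x":0,"y":0,"z":0.5,"rx":0,"ry":0,"rz":0},{"x":0,"y":0,"z":0.5,"rx":0,"ry":0,"rz":0},{"x":0,"y":0,"z":0.5,"rx":0,"ry":0,"rz":0},{"x":0,"y":0,"z":0.4,"rx":0,"ry":0,"rz":0},{"x":0,"y":0,"z":0.4,"rx":0,"ry":0,"rz":0},{"x":0,"y":0,"z":0.17,"rx":0,"ry":0,"rz":0},{"x":0,"y":0,"z":0,"rx":0,"ry":0,"rz":0}]'
python3 -m handwheel '[{"x":0,"y":0,"z":0,"rx":0,"ry":0,"rz":0},{"x":0,"y":0,"z":0,"rx":0,"ry":0,"rz":0},{"x":0,"y":0,"z":0,"rx":0,"ry":0,"rz":0},{"x":0,"y":0,"z":0,"rx":0,"ry":0,"rz":0},{"x":0,"y":0,"z":0,"rx":0,"ry":0,"rz":0},{"x":0,"y":0,"z":0,"rx":0,"ry":0,"rz":0}]' 0.35
python3 -m handwheel '[{"x":0,"y":0,"z":-0.2,"rx":0,"ry":0,"rz":0},{"x":0,"y":0,"z":-0.4,"rx":0,"ry":0,"rz":0},{"x":0,"y":0,"z":-0.5,"rx":0,"ry":0,"rz":0},{"x":0,"y":0,"z":-0.5,"rx":0,"ry":0,"rz":0},{"x":0,"y":0,"z":-0.5,"rx":0,"ry":0,"rz":0},{"x":0,"y":0,"z":-0.5,"rx":0,"ry":0,"rz":0},{"x":0,"y":0,"z":-0.5,"rx":0,"ry":0,"rz":0},{"x":0,"y":0,"z":-0.4,"rx":0,"ry":0,"rz":0},{"x":0,"y":0,"z":-0.2,"rx":0,"ry":0,"rz":0},{"x":0,"y":0,"z":0,"rx":0,"ry":0,"rz":-0.5},{"x":0,"y":0,"z":0,"rx":0,"ry":0,"rz":-0.7},{"x":0,"y":0,"z":0,"rx":0,"ry":0,"rz":-0.54},{"x":0,"y":0,"z":0,"rx":0,"ry":0,"rz":0},{"x":0,"y":0,"z":0,"rx":0,"ry":0,"rz":0}]'
python3 - <<'E'
from h import *
go(451.8,270,200,1.2)
E
```

```text
time: 46.85
tool_pos: [600.7, 110.4, 51.1]
orientation: [-0.001, 0.788, 0.616, -0.001]
ft_force: [0.2, -0.5, 0.9]
width: 0.749
gripper_force: 0.0
time: 47.45
tool_pos: [601.7, 110.5, 52.9]
orientation: [0.0, 0.788, 0.616, 0.0]
ft_force: [-0.8, 0.3, 7.1]
width: 0.484
gripper_force: 30.0
time: 48.85
tool_pos: [601.3, 110.4, 200.1]
orientation: [-0.0, 0.702, 0.712, -0.0]
ft_force: [-0.9, -0.4, -1.7]
width: 0.484
gripper_force: 30.0
units x y z [ 4.041 -3.681  0.005] yaw now 0.8 rz units -0.05 tilt [-0.0005 -0.0001]
```

```bash
python3 -m handwheel '[{"x":0.3,"y":-0.3,"z":0,"rx":0,"ry":0,"rz":0},{"x":0.5,"y":-0.5,"z":0,"rx":0,"ry":0,"rz":0},{"x":0.5,"y":-0.5,"z":0,"rx":0,"ry":0,"rz":0},{"x":0.5,"y":-0.5,"z":0,"rx":0,"ry":0,"rz":0},{"x":0.5,"y":-0.5,"z":0,"rx":0,"ry":0,"rz":0},{"x":0.5,"y":-0.5,"z":0,"rx":0,"ry":0,"rz":0},{"x":0.5,"y":-0.5,"z":0,"rx":0,"ry":0,"rz":0},{"x":0.5,"y":-0.3,"z":0,"rx":0,"ry":0,"rz":0},{"x":0.24,"y":-0.08,"z":0,"rx":0,"ry":0,"rz":-0.05},{"x":0,"y":0,"z":0,"rx":0,"ry":0,"rz":0},{"x":0,"y":0,"z":0,"rx":0,"ry":0,"rz":0}]'
python3 - <<'E'
from h import *
c,im,d,P=wrist('w11'); z=P[:,:,2]; X,Y=P[:,:,0],P[:,:,1]
g=(z>2.5)&(z<28)&(X<540)&(X>360)&(Y>200); rects(c,P,g,5,500); rects(c,P,(abs(z-22)<5)&g,22,100)
go(451.8,270,57,1.2)
E
```

```text
time: 49.95
tool_pos: [451.9, 269.4, 200.3]
orientation: [0.0, 0.699, 0.715, 0.0]
ft_force: [0.7, 0.5, -1.2]
width: 0.48
gripper_force: 30.0
5 [217, 41, 125, 194, 20208] z5.8 [452.  319.9] [116.5 190.6] 0.6
22 [217, 42, 124, 192, 2992] z22.1 [452.2 321.9] [109.8 178.2] 0.7
units x y z [ 0.024 -0.007  3.581] yaw now 1.3 rz units 0.02 tilt [ 0.0001 -0.0002]
```

View pics/w11.png

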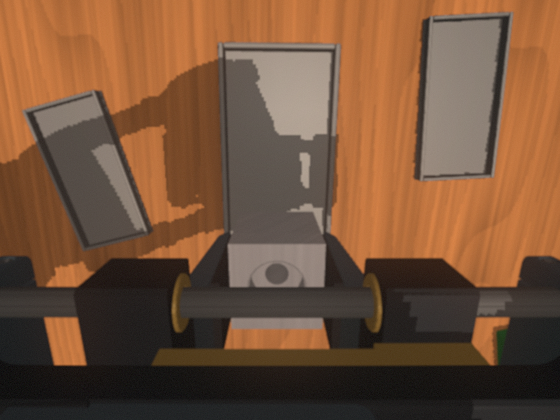

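The picture shows the largest tray ahead at (280,135) with the smaller look-alikes on each side, and the block held centred on its x. Lowering into the tray.

```bash
python3 -m handwheel '[{"x":0.02,"y":0,"z":0.3,"rx":0,"ry":0,"rz":0},{"x":0,"y":0,"z":0.5,"rx":0,"ry":0,"rz":0},{"x":0,"y":0,"z":0.5,"rx":0,"ry":0,"rz":0},{"x":0,"y":0,"z":0.5,"rx":0,"ry":0,"rz":0},{"x":0,"y":0,"z":0.5,"rx":0,"ry":0,"rz":0},{"x":0,"y":0,"z":0.4,"rx":0,"ry":0,"rz":0},{"x":0,"y":0,"z":0.3,"rx":0,"ry":0,"rz":0},{"x":0,"y":0,"z":0.2,"rx":0,"ry":0,"rz":0},{"x":0,"y":0,"z":0.2,"rx":0,"ry":0,"rz":0},{"x":0,"y":0,"z":0.12,"rx":0,"ry":0,"rz":0},{"x":0,"y":0,"z":0.05,"rx":0,"ry":0,"rz":0},{"x":0,"y":0,"z":0.03,"rx":0,"ry":0,"rz":0},{"x":0,"y":0,"z":0.02,"rx":0,"ry":0,"rz":0},{"x":0,"y":0,"z":0,"rx":0,"ry":0,"rz":0}]'
```

```text
time: 51.4
tool_pos: [451.7, 270.5, 55.7]
orientation: [0.0, 0.699, 0.716, 0.0]
ft_force: [-0.6, 0.4, -1.7]
width: 0.484
gripper_force: 30.0
```

```bash
python3 -m handwheel '[{"x":0,"y":0,"z":0,"rx":0,"ry":0,"rz":0},{"x":0,"y":0,"z":0,"rx":0,"ry":0,"rz":0},{"x":0,"y":0,"z":0,"rx":0,"ry":0,"rz":0},{"x":0,"y":0,"z":0,"rx":0,"ry":0,"rz":0},{"x":0,"y":0,"z":-0.2,"rx":0,"ry":0,"rz":0},{"x":0,"y":0,"z":-0.4,"rx":0,"ry":0,"rz":0},{"x":0,"y":0,"z":-0.5,"rx":0,"ry":0,"rz":0},{"x":0,"y":0,"z":-0.5,"rx":0,"ry":0,"rz":0},{"x":0,"y":0,"z":-0.5,"rx":0,"ry":0,"rz":0},{"x":0,"y":0,"z":-0.5,"rx":0,"ry":0,"rz":0},{"x":0,"y":0,"z":-0.5,"rx":0,"ry":0,"rz":0},{"x":0,"y":0,"z":-0.4,"rx":0,"ry":0,"rz":0},{"x":0,"y":0,"z":-0.2,"rx":0,"ry":0,"rz":0},{"x":0,"y":0,"z":0,"rx":0,"ry":0,"rz":0},{"x":0,"y":0,"z":0,"rx":0,"ry":0,"rz":0}]' 0.6
python3 - <<'E'
from h import *
c,im,d,P=wrist(); z=P[:,:,2]; X,Y=P[:,:,0],P[:,:,1]
rects(c,P,(abs(z-60)<3)&(X<520),60,300)
go(600,-345,210,1.7)
E
python3 -m handwheel '[{"x":-0.3,"y":0.1,"z":0,"rx":0,"ry":0,"rz":0},{"x":-0.7,"y":0.2,"z":0,"rx":0,"ry":0,"rz":0},{"x":-0.8,"y":0.2,"z":0,"rx":0,"ry":0,"rz":0},{"x":-0.8,"y":0.2,"z":0,"rx":0,"ry":0,"rz":0},{"x":-0.8,"y":0.2,"z":0,"rx":0,"ry":0,"rz":0},{"x":-0.8,"y":0.2,"z":0,"rx":0,"ry":0,"rz":0},{"x":-0.8,"y":0.2,"z":0,"rx":0,"ry":0,"rz":0},{"x":-0.8,"y":0.2,"z":0,"rx":0,"ry":0,"rz":0},{"x":-0.8,"y":0.2,"z":0,"rx":0,"ry":0,"rz":0},{"x":-0.8,"y":0.2,"z":0,"rx":0,"ry":0,"rz":0},{"x":-0.8,"y":0.2,"z":0,"rx":0,"ry":0,"rz":0},{"x":-0.8,"y":0.2,"z":0,"rx":0,"ry":0,"rz":0},{"x":-0.8,"y":0.2,"z":0,"rx":0,"ry":0,"rz":0},{"x":-0.8,"y":0.2,"z":0,"rx":0,"ry":0,"rz":0},{"x":-0.8,"y":0.2,"z":0,"rx":0,"ry":0,"rz":0},{"x":-0.8,"y":0.2,"z":0,"rx":0,"ry":0,"rz":0},{"x":-0.8,"y":0.2,"z":0,"rx":0,"ry":0,"rz":0},{"x":-0.8,"y":0.2,"z":0,"rx":0,"ry":0,"rz":0},{"x":-0.8,"y":0.2,"z":0,"rx":0,"ry":0,"rz":0},{"x":-0.6,"y":0.1,"z":0,"rx":0,"ry":0,"rz":0}]'
python3 - <<'E'
from h import *
go(600,-345,210,1.7)
E
```

```text
time: 52.9
tool_pos: [451.3, 270.3, 203.1]
orientation: [-0.0, 0.699, 0.716, -0.0]
ft_force: [0.2, -0.1, 0.3]
width: 0.597
gripper_force: 0.0
60 [252, 182, 51, 49, 1755] z60.5 [451.9 270.5] [44.1 44.4] 1.3
units x y z [-15.465   3.35   -0.176] yaw now 1.4 rz units -0.04 tilt [-0.0011 -0.0005]
time: 54.95
tool_pos: [617.7, -336.5, 202.5]
orientation: [-0.0, 0.699, 0.715, -0.0]
ft_force: [-0.3, 1.2, -0.4]
width: 0.601
gripper_force: 0.0
units x y z [-0.203 -0.447 -0.188] yaw now 1.3 rz units -0.04 tilt [-0.0009  0.0002]
```

```bash
python3 -m handwheel '[{"x":-0.4,"y":-0.4,"z":-0.2,"rx":0,"ry":0,"rz":0},{"x":-0.1,"y":0,"z":0,"rx":0,"ry":0,"rz":0},{"x":0,"y":0,"z":0,"rx":0,"ry":0,"rz":0},{"x":0,"y":0,"z":0,"rx":0,"ry":0,"rz":0}]' 0.5
python3 - <<'E'
from h import *
c,im,d,P=wrist('w12'); z=P[:,:,2]; X,Y=P[:,:,0],P[:,:,1]; print(arm.sense()['tool_pos'])
near=(abs(X-597)<60)&(abs(Y+287)<60)
rects(c,P,near&(abs(z-130)<4),130,80); rects(c,P,near&(z>93)&(z<112),102,80)
E
```

```text
time: 55.35
tool_pos: [602.5, -353.7, 210.9]
orientation: [-0.001, 0.699, 0.716, 0.0]
ft_force: [-0.6, 0.9, 0.6]
width: 0.504
gripper_force: 0.0
[ 602.65785128 -353.43915776  210.99896908]
130 [232, 113, 87, 48, 2241] z128.3 [ 600.2 -289.3] [17.6 56.8] 74.7
102 [243, 93, 73, 42, 1643] z100.5 [ 605.6 -271.1] [20.6 55.7] 74.7
102 [237, 140, 69, 35, 1244] z100.5 [ 595.1 -309. ] [18.2 53.4] 74.6
```

View pics/w12.png

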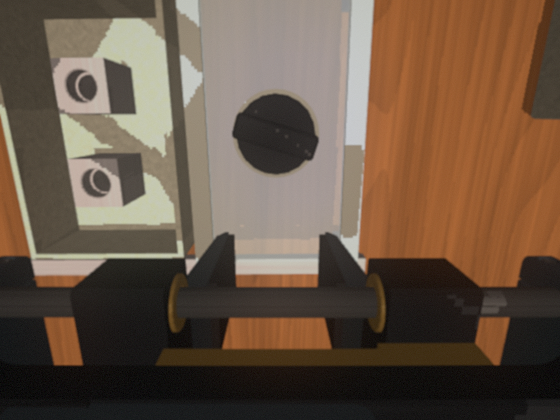

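The picture shows both good blocks standing in the case at (85,85) and (100,180), and the cap's bar at (275,133), turned about 15° clockwise. Moving over the cap and turning the tool across the bar.

```bash
python3 -m handwheel '[{"x":0.4,"y":-0.02,"z":0,"rx":0,"ry":0,"rz":0},{"x":0.6,"y":0,"z":0,"rx":0,"ry":0,"rz":0},{"x":0.6,"y":0,"z":0,"rx":0,"ry":0,"rz":0},{"x":0,"y":0,"z":0,"rx":0,"ry":0,"rz":0},{"x":0,"y":0,"z":0,"rx":0,"ry":0,"rz":-0.85},{"x":0,"y":0,"z":0,"rx":0,"ry":0,"rz":-0.85},{"x":0,"y":0,"z":0,"rx":0,"ry":0,"rz":-0.85},{"x":0,"y":0,"z":0,"rx":0,"ry":0,"rz":-0.85},{"x":0,"y":0,"z":0,"rx":0,"ry":0,"rz":-0.85},{"x":0,"y":0,"z":0,"rx":0,"ry":0,"rz":-0.85},{"x":0,"y":0,"z":0,"rx":0,"ry":0,"rz":-0.85},{"x":0,"y":0,"z":0,"rx":0,"ry":0,"rz":-0.85},{"x":0,"y":0,"z":0,"rx":0,"ry":0,"rz":-0.85},{"x":0,"y":0,"z":0,"rx":0,"ry":0,"rz":-0.88},{"x":0,"y":0,"z":0,"rx":0,"ry":0,"rz":0},{"x":0,"y":0,"z":0,"rx":0,"ry":0,"rz":0}]' 0.55
python3 - <<'E'
from h import *
c,im,d,P=wrist(); z=P[:,:,2]; X,Y=P[:,:,0],P[:,:,1]; s=arm.sense(); print(np.round(s['q'],2))
near=(abs(X-597)<60)&(abs(Y+287)<60)
rects(c,P,near&(abs(z-129)<4),129,80)
go(600.2,-289.3,131,74.7)
E
```

```text
time: 57.0
tool_pos: [600.4, -289.7, 211.5]
orientation: [-0.0, 0.135, 0.991, 0.0]
ft_force: [-0.6, 0.5, -0.1]
width: 0.549
gripper_force: 0.0
[-0.54  0.58  1.27  0.    1.3  -1.84]
129 [265, 188, 25, 76, 1840] z128.3 [ 599.3 -289.5] [17.4 56.8] 75.0
units x y z [0.006 0.011 2.013] yaw now 74.5 rz units -0.03 tilt [-0.0001  0.0001]
```

```bash
python3 -m handwheel '[{"x":0,"y":0.01,"z":0.3,"rx":0,"ry":0,"rz":0},{"x":0,"y":0,"z":0.5,"rx":0,"ry":0,"rz":0},{"x":0,"y":0,"z":0.5,"rx":0,"ry":0,"rz":0},{"x":0,"y":0,"z":0.4,"rx":0,"ry":0,"rz":0},{"x":0,"y":0,"z":0.2,"rx":0,"ry":0,"rz":0},{"x":0,"y":0,"z":0.1,"rx":0,"ry":0,"rz":0},{"x":0,"y":0,"z":0,"rx":0,"ry":0,"rz":0}]'
python3 -m handwheel '[{"x":0,"y":0,"z":0,"rx":0,"ry":0,"rz":0},{"x":0,"y":0,"z":0,"rx":0,"ry":0,"rz":0},{"x":0,"y":0,"z":0,"rx":0,"ry":0,"rz":0},{"x":0,"y":0,"z":0,"rx":0,"ry":0,"rz":0},{"x":0,"y":0,"z":0,"rx":0,"ry":0,"rz":0},{"x":0,"y":0,"z":0,"rx":0,"ry":0,"rz":0}]' 0.08
python3 - <<'E'
from h import *
s=arm.sense(); t=np.array(s['tool_pos']); a=np.radians(1.7); go(t[0]-150*np.cos(a),t[1]-150*np.sin(a),t[2])
E
```

```text
time: 57.75
tool_pos: [600.3, -289.7, 131.2]
orientation: [-0.0, 0.133, 0.991, 0.0]
ft_force: [0.3, 0.6, -0.5]
width: 0.548
gripper_force: 0.0
time: 58.35
tool_pos: [600.6, -289.4, 131.8]
orientation: [0.0, 0.133, 0.991, 0.0]
ft_force: [0.1, 5.6, 5.6]
width: 0.197
gripper_force: 30.0
units x y z [ 3.586e+00 -1.097e+00 -2.000e-03] yaw now 74.7  tilt [0.0004 0.0004]
```

```bash
python3 -m handwheel '[{"x":0.08,"y":-0.024,"z":0,"rx":0,"ry":0,"rz":0},{"x":0.16,"y":-0.049,"z":0,"rx":0,"ry":0,"rz":0},{"x":0.24,"y":-0.073,"z":0,"rx":0,"ry":0,"rz":0},{"x":0.24,"y":-0.073,"z":0,"rx":0,"ry":0,"rz":0},{"x":0.24,"y":-0.073,"z":0,"rx":0,"ry":0,"rz":0},{"x":0.24,"y":-0.073,"z":0,"rx":0,"ry":0,"rz":0}]'
python3 -m handwheel '[{"x":0.24,"y":-0.073,"z":0,"rx":0,"ry":0,"rz":0},{"x":0.24,"y":-0.073,"z":0,"rx":0,"ry":0,"rz":0},{"x":0.24,"y":-0.073,"z":0,"rx":0,"ry":0,"rz":0},{"x":0.24,"y":-0.073,"z":0,"rx":0,"ry":0,"rz":0},{"x":0.24,"y":-0.073,"z":0,"rx":0,"ry":0,"rz":0},{"x":0.24,"y":-0.073,"z":0,"rx":0,"ry":0,"rz":0},{"x":0.24,"y":-0.073,"z":0,"rx":0,"ry":0,"rz":0},{"x":0.24,"y":-0.073,"z":0,"rx":0,"ry":0,"rz":0},{"x":0.2,"y":-0.061,"z":0,"rx":0,"ry":0,"rz":0},{"x":0,"y":0,"z":0,"rx":0,"ry":0,"rz":0}]'
```

```text
time: 58.95
tool_pos: [550.7, -290.9, 131.9]
orientation: [0.001, 0.133, 0.991, 0.0]
ft_force: [5.4, 4.5, 2.0]
width: 0.193
gripper_force: 30.0
time: 59.95
tool_pos: [460.9, -293.7, 131.8]
orientation: [-0.0, 0.133, 0.991, -0.0]
ft_force: [-4.7, 0.6, 8.1]
width: 0.195
gripper_force: 30.0
```

```bash
python3 -m handwheel '[{"x":0.12,"y":-0.037,"z":0,"rx":0,"ry":0,"rz":0},{"x":0.12,"y":-0.037,"z":0,"rx":0,"ry":0,"rz":0},{"x":0.06,"y":-0.018,"z":0,"rx":0,"ry":0,"rz":0},{"x":0,"y":0,"z":0,"rx":0,"ry":0,"rz":0}]'
python3 -m handwheel '[{"x":0.05,"y":-0.015,"z":0,"rx":0,"ry":0,"rz":0},{"x":0.05,"y":-0.015,"z":0,"rx":0,"ry":0,"rz":0},{"x":0,"y":0,"z":0,"rx":0,"ry":0,"rz":0}]'
python3 -m handwheel '[{"x":0.04,"y":-0.012,"z":0,"rx":0,"ry":0,"rz":0},{"x":0.02,"y":-0.006,"z":0,"rx":0,"ry":0,"rz":0},{"x":0,"y":0,"z":0,"rx":0,"ry":0,"rz":0}]'
```

```text
time: 60.35
tool_pos: [449.5, -294.0, 131.8]
orientation: [0.0, 0.133, 0.991, -0.0]
ft_force: [1.6, 4.7, 6.4]
width: 0.195
gripper_force: 30.0
time: 60.65
tool_pos: [446.0, -294.2, 131.8]
orientation: [0.001, 0.133, 0.991, -0.0]
ft_force: [5.9, 6.2, 2.6]
width: 0.195
gripper_force: 30.0
time: 60.95
tool_pos: [445.6, -294.2, 131.9]
orientation: [0.003, 0.134, 0.991, 0.0]
ft_force: [22.4, 10.1, -5.5]
width: 0.197
gripper_force: 30.0
```

The cover is at its stop (22 N at x = 445.6). Easing off a little, then turning the cap clockwise.

```bash
python3 -m handwheel '[{"x":-0.03,"y":0.01,"z":0,"rx":0,"ry":0,"rz":0},{"x":0,"y":0,"z":0,"rx":0,"ry":0,"rz":0.2},{"x":0,"y":0,"z":0,"rx":0,"ry":0,"rz":0.4},{"x":0,"y":0,"z":0,"rx":0,"ry":0,"rz":0.6},{"x":0,"y":0,"z":0,"rx":0,"ry":0,"rz":0.6},{"x":0,"y":0,"z":0,"rx":0,"ry":0,"rz":0.6},{"x":0,"y":0,"z":0,"rx":0,"ry":0,"rz":0.6},{"x":0,"y":0,"z":0,"rx":0,"ry":0,"rz":0}]'
python3 -m handwheel '[{"x":0,"y":0,"z":0,"rx":0,"ry":0,"rz":0.6},{"x":0,"y":0,"z":0,"rx":0,"ry":0,"rz":0.6},{"x":0,"y":0,"z":0,"rx":0,"ry":0,"rz":0.6},{"x":0,"y":0,"z":0,"rx":0,"ry":0,"rz":0.6},{"x":0,"y":0,"z":0,"rx":0,"ry":0,"rz":0.6},{"x":0,"y":0,"z":0,"rx":0,"ry":0,"rz":0.6},{"x":0,"y":0,"z":0,"rx":0,"ry":0,"rz":0.6},{"x":0,"y":0,"z":0,"rx":0,"ry":0,"rz":0.6},{"x":0,"y":0,"z":0,"rx":0,"ry":0,"rz":0.6},{"x":0,"y":0,"z":0,"rx":0,"ry":0,"rz":0.6},{"x":0,"y":0,"z":0,"rx":0,"ry":0,"rz":0.6},{"x":0,"y":0,"z":0,"rx":0,"ry":0,"rz":0.6},{"x":0,"y":0,"z":0,"rx":0,"ry":0,"rz":0.6},{"x":0,"y":0,"z":0,"rx":0,"ry":0,"rz":0.6},{"x":0,"y":0,"z":0,"rx":0,"ry":0,"rz":0.6},{"x":0,"y":0,"z":0,"rx":0,"ry":0,"rz":0}]'
python3 - <<'E'
from h import *
s=arm.sense(); print(np.round(s['q'],2),s['ft_torque']); go(445.6,-294.2,131.8,74.7)
E
```

```text
time: 61.75
tool_pos: [445.7, -294.4, 131.9]
orientation: [0.002, 0.353, 0.936, 0.0]
ft_force: [12.1, 5.3, -0.9]
width: 0.193
gripper_force: 30.0
time: 63.35
tool_pos: [444.9, -294.5, 131.9]
orientation: [0.001, 0.86, 0.51, 0.001]
ft_force: [7.3, 3.1, 1.6]
width: 0.197
gripper_force: 30.0
[-0.7   0.5   1.69  0.    0.94 -0.2 ] [ 0.59554837 -0.94227654 -0.03976858]
units x y z [0.014 0.011 0.001] yaw now -28.7 rz units -12.03 tilt [ 0.0019 -0.0008]
```

```bash
python3 -m handwheel '[{"x":0,"y":0,"z":0,"rx":0,"ry":0,"rz":0.6},{"x":0,"y":0,"z":0,"rx":0,"ry":0,"rz":0.6},{"x":0,"y":0,"z":0,"rx":0,"ry":0,"rz":0.6},{"x":0,"y":0,"z":0,"rx":0,"ry":0,"rz":0.6},{"x":0,"y":0,"z":0,"rx":0,"ry":0,"rz":0.6},{"x":0,"y":0,"z":0,"rx":0,"ry":0,"rz":0.6},{"x":0,"y":0,"z":0,"rx":0,"ry":0,"rz":0.6},{"x":0,"y":0,"z":0,"rx":0,"ry":0,"rz":0.6},{"x":0,"y":0,"z":0,"rx":0,"ry":0,"rz":0.6},{"x":0,"y":0,"z":0,"rx":0,"ry":0,"rz":0.6},{"x":0,"y":0,"z":0,"rx":0,"ry":0,"rz":0.6},{"x":0,"y":0,"z":0,"rx":0,"ry":0,"rz":0.6},{"x":0,"y":0,"z":0,"rx":0,"ry":0,"rz":0.6},{"x":0,"y":0,"z":0,"rx":0,"ry":0,"rz":0.6},{"x":0,"y":0,"z":0,"rx":0,"ry":0,"rz":0.6},{"x":0,"y":0,"z":0,"rx":0,"ry":0,"rz":0.6},{"x":0,"y":0,"z":0,"rx":0,"ry":0,"rz":0.6},{"x":0,"y":0,"z":0,"rx":0,"ry":0,"rz":0.6},{"x":0,"y":0,"z":0,"rx":0,"ry":0,"rz":0.6},{"x":0,"y":0,"z":0,"rx":0,"ry":0,"rz":0}]'
python3 -m handwheel '[{"x":0,"y":0,"z":0,"rx":0,"ry":0,"rz":0.3},{"x":0,"y":0,"z":0,"rx":0,"ry":0,"rz":0.3},{"x":0,"y":0,"z":0,"rx":0,"ry":0,"rz":0.2},{"x":0,"y":0,"z":0,"rx":0,"ry":0,"rz":0}]'
python3 - <<'E'
from h import *
s=arm.sense(); print(np.round(s['q'],2),s['ft_torque']); go(445.6,-294.2,131.8,-137.5)
E
```

```text
time: 65.35
tool_pos: [444.8, -293.6, 131.8]
orientation: [-0.001, 0.949, -0.314, 0.001]
ft_force: [7.1, 10.0, 4.6]
width: 0.198
gripper_force: 30.0
time: 65.75
tool_pos: [444.8, -293.6, 131.8]
orientation: [-0.001, 0.929, -0.37, 0.001]
ft_force: [8.1, 10.6, 5.4]
width: 0.193
gripper_force: 30.0
[-0.7   0.5   1.7   0.    0.94  1.63] [ 2.10444899 -1.32503508 -0.0555458 ]
units x y z [ 0.025 -0.002  0.   ] yaw now -133.4 rz units 0.48 tilt [0.0016 0.0008]
```

```bash
python3 -m handwheel '[{"x":0,"y":0,"z":0,"rx":0,"ry":0,"rz":0.2},{"x":0,"y":0,"z":0,"rx":0,"ry":0,"rz":0.2},{"x":0,"y":0,"z":0,"rx":0,"ry":0,"rz":0.2},{"x":0,"y":0,"z":0,"rx":0,"ry":0,"rz":0}]'
python3 -c "
from h import *
print(arm.sense()['ft_torque'])"
python3 -m handwheel '[{"x":0,"y":0,"z":0,"rx":0,"ry":0,"rz":0},{"x":0,"y":0,"z":0,"rx":0,"ry":0,"rz":0},{"x":0,"y":0,"z":0,"rx":0,"ry":0,"rz":0},{"x":0,"y":0,"z":0,"rx":0,"ry":0,"rz":0},{"x":0,"y":0,"z":-0.2,"rx":0,"ry":0,"rz":0},{"x":0,"y":0,"z":-0.4,"rx":0,"ry":0,"rz":0},{"x":0,"y":0,"z":-0.5,"rx":0,"ry":0,"rz":0},{"x":0,"y":0,"z":-0.5,"rx":0,"ry":0,"rz":0},{"x":0,"y":0,"z":-0.5,"rx":0,"ry":0,"rz":0},{"x":0,"y":0,"z":-0.3,"rx":0,"ry":0,"rz":0},{"x":0,"y":0,"z":0,"rx":0,"ry":0,"rz":0},{"x":0,"y":0,"z":0,"rx":0,"ry":0,"rz":0}]' 0.55
python3 - <<'E'
from h import *
s=arm.sense()
c,im,d,P=wrist(); z=P[:,:,2]; X,Y=P[:,:,0],P[:,:,1]
near=(abs(X-445)<60)&(abs(Y+292)<60)
rects(c,P,near&(abs(z-129)<4),129,80)
c=cam('scene'); im,d=arm.grab_frame('scene'); pic(im,'scene_end')
P=cloud(c,d);P[d<=0]=-999; z,X,Y=P[:,:,2],P[:,:,0],P[:,:,1]
rects(c,P,(z>100)&(abs(X-450)<40)&(abs(Y+10)<40),120,30)
rects(c,P,(abs(z-60)<4)&(abs(X-452)<50)&(abs(Y-300)<100),60,30)
E
```

```text
time: 66.15
tool_pos: [444.9, -293.6, 131.8]
orientation: [-0.001, 0.912, -0.411, 0.001]
ft_force: [7.6, 10.2, 5.5]
width: 0.199
gripper_force: 30.1
[ 2.05891409 -1.4286545   0.75737256]
time: 67.35
tool_pos: [443.5, -294.1, 227.2]
orientation: [-0.0, 0.912, -0.41, -0.0]
ft_force: [-0.1, -0.0, -0.2]
width: 0.553
gripper_force: 0.0
129 [262, 183, 25, 72, 1640] z128.3 [ 446.2 -295. ] [17.7 56.9] 42.5
120 [240, 185, 14, 19, 187] z126.5 [451.  -14.7] [31.4 57.3] 46.3
60 [310, 147, 22, 15, 142] z58.5 [451.8 265.9] [45.9 47.7] 1.7
```

View pics/scene_end.png

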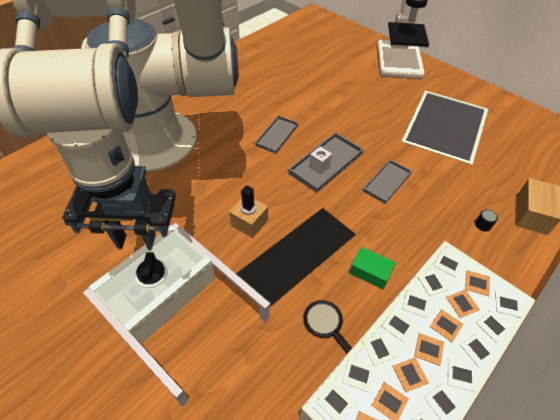

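The final picture shows the cover shut over the case with the cap tight at (150,265). The bar reads 4.0 rad, and 0.76 N m was felt at the stop. The gauge stands in its stand at (248,200), block 1 is in the tray at (320,155), and the slide box and magnifier are untouched. Handing in.

```bash
python3 -c "
from station import arm
print(arm.close_job())"
```

```text
the job is handed in; nothing more can be done
None
```

The job is handed in (no verdict was returned): the gauge stopped in the block at place 1, now in the grey tray, and went in fully at places 2 and 4, now in the case with its cover shut and cap tight; place 3 was empty, and the gauge is back in its stand.

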